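Load the tool chest's tray with pads and the full fixings tin

TASK

Pull the chest's tray out to its stop, stand every plywood pad from the slanted rack upright on edge in the tray's slots, one to a slot, and stand the one loaded tin (of three look-alikes; lift them to find it) upright in the tray's open bay. Then push the tray fully home, with everything still in place. Leave the two empty tins standing on the table and do not disturb the tools and other things lying about.

Things in the scene. Friction and masses are not known exactly. Their poses are not given: they have to be found in the camera images.
- tray (a joint): the tool chest is a low grey fixed box on the table, 310 mm deep (x, away from the robot), 298 wide (y), 152 high, and its whole front is the tray. The joint is how far the tray is pulled out, m: 0 = fully home, 0.26 = out against its stop. The tray slides level towards its handle side, with about 2 N of friction plus some damping, and stays where it is left.
- tray_handle (a point): middle of the tray's pull bar, moving with the tray: a level round steel bar 10 mm thick, 100 mm long, 50 mm in front of the tray's front panel (free gap 45 mm), 127 mm above the table. Axes: x level into the chest (the tray pulls out along -x), y along the bar to the left as seen from the robot, z up.
- slot_lip (a point): point on the top edge of the tray's 12 mm front panel, in line with the middle of the slots (left half, +y); same axes as tray_handle, moves with the tray. Four slots behind it: gaps 20 mm wide in x, 130 long in y, between black blocks 54 high whose top 18 mm taper. The centre of a pad standing in a slot is 50, 96, 142 or 188 mm behind this point (+x), same y, 62 mm below it; floor 112 below.
- bay_lip (a point): point on the top edge of the front panel in line with the middle of the open tin bay (right half, -y); same axes, moves with the tray. The bay behind it is 118 mm wide in y, from 6 to 268 mm behind this point; its floor is 112 mm below this point (22 above the table), side walls 56 high. With the tray at its stop, the chest's front edge is 254 mm behind this point.
- rack: aluminium slanted rack, fixed, base 360 mm (its x) by 126 mm (its y), origin at the centre of its underside; four leaning bays one behind the other, 65 mm apart along its x. In each a pad can lean 35 degrees from the vertical, its top towards the robot (-x of the rack): it rests on a sheet under its robot-side face, which reaches 60 mm up along the pad, so that the pad's top 40 mm is free on both faces. Some bays may be empty.
- pad1_c (a point): centre of a plywood pad, 100 x 100 mm and 12 mm thick, 75 g, with a dark round bolt hole; x is across its thickness, y along its width, z up along its face (towards its top edge). At the start it leans in the rack, so x points away from the robot and upward. None if absent.
- pad2_c (a point): centre of a plywood pad, 100 x 100 mm and 12 mm thick, 75 g, with a dark round bolt hole; x is across its thickness, y along its width, z up along its face (towards its top edge). At the start it leans in the rack, so x points away from the robot and upward. None if absent.
- pad3_c (a point): centre of a plywood pad, 100 x 100 mm and 12 mm thick, 75 g, with a dark round bolt hole; x is across its thickness, y along its width, z up along its face (towards its top edge). At the start it leans in the rack, so x points away from the robot and upward. None if absent.
- pad4_c (a point): centre of a plywood pad, 100 x 100 mm and 12 mm thick, 75 g, with a dark round bolt hole; x is across its thickness, y along its width, z up along its face (towards its top edge). At the start it leans in the rack, so x points away from the robot and upward. None if absent.
- tin1_c (a point): centre (half-way up) of a closed round steel tin, 60 mm across (lid rim 62), 62 mm tall, standing on the table; z up. The three look alike: two are all but empty (about 0.14 kg), one is full of fixings (about 0.75 kg); only lifting tells.
- tin2_c (a point): centre (half-way up) of a closed round steel tin, 60 mm across (lid rim 62), 62 mm tall, standing on the table; z up. The three look alike: two are all but empty (about 0.14 kg), one is full of fixings (about 0.75 kg); only lifting tells.
- tin3_c (a point): centre (half-way up) of a closed round steel tin, 60 mm across (lid rim 62), 62 mm tall, standing on the table; z up. The three look alike: two are all but empty (about 0.14 kg), one is full of fixings (about 0.75 kg); only lifting tells.
- spray_can: bystander: upright orange bottle-shaped can, 54 mm across, 190 mm tall
- conduit_a: bystander: steel conduit offcut lying flat, 130 mm long, 25 mm thick, with a band of tape
- conduit_b: bystander: second conduit offcut, like conduit_a
- screwdriver: bystander: screwdriver lying flat, 150 mm long
Not all that is in view belongs to the job. Leave any black or pink look-alike of the part that bears tin2_c alone.

How it is judged:
On the way, in this order (a step that is already met when the one before it is completed fails the run):
1. the tray is pulled out to its stop (within 8 mm) (value of joint tray above 0.252 m), for 0.2 s.
2. with the tray still out (more than 200 mm), every pad stands in a slot and the loaded tin stands in the open bay (value of joint tray above 0.2 m and (x of pad1_c in the frame of tray_handle between 0.094 and 0.118 m or x of pad1_c in the frame of tray_handle between 0.14 and 0.164 m or x of pad1_c in the frame of tray_handle between 0.186 and 0.21 m or x of pad1_c in the frame of tray_handle between 0.232 and 0.256 m) and y of pad1_c in the frame of tray_handle between 0.04 and 0.084 m and z of pad1_c in the frame of tray_handle between -0.075 and -0.04 m and angle between the x axis of each of pad1_c, pad2_c, pad3_c, pad4_c and the x axis of tray_handle, either way round below 0.28 rad and (x of pad2_c in the frame of tray_handle between 0.094 and 0.118 m or x of pad2_c in the frame of tray_handle between 0.14 and 0.164 m or x of pad2_c in the frame of tray_handle between 0.186 and 0.21 m or x of pad2_c in the frame of tray_handle between 0.232 and 0.256 m) and y of pad2_c in the frame of tray_handle between 0.04 and 0.084 m and z of pad2_c in the frame of tray_handle between -0.075 and -0.04 m and (x of pad3_c in the frame of tray_handle between 0.094 and 0.118 m or x of pad3_c in the frame of tray_handle between 0.14 and 0.164 m or x of pad3_c in the frame of tray_handle between 0.186 and 0.21 m or x of pad3_c in the frame of tray_handle between 0.232 and 0.256 m) and y of pad3_c in the frame of tray_handle between 0.04 and 0.084 m and z of pad3_c in the frame of tray_handle between -0.075 and -0.04 m and (x of pad4_c in the frame of tray_handle between 0.094 and 0.118 m or x of pad4_c in the frame of tray_handle between 0.14 and 0.164 m or x of pad4_c in the frame of tray_handle between 0.186 and 0.21 m or x of pad4_c in the frame of tray_handle between 0.232 and 0.256 m) and y of pad4_c in the frame of tray_handle between 0.04 and 0.084 m and z of pad4_c in the frame of tray_handle between -0.075 and -0.04 m and x of tin2_c in the frame of tray_handle between 0.085 and 0.31 m and y of tin2_c in the frame of tray_handle between -0.12 and -0.02 m and z of tin2_c in the frame of tray_handle between -0.09 and -0.064 m and angle between tin2_c's own z axis and vertical below 0.15 rad), for 0.2 s.
At the end, for the whole second after the job is handed in: Tray home (within 10 mm); every pad stands in its own slot (centre within 12 mm across, 22 mm along the slot, down to 15 mm, face within 0.28 rad of square); the loaded tin stands upright (0.15 rad) on the floor of the bay; both empty tins stand upright on the table (value of joint tray below 0.01 m and (x of pad1_c in the frame of tray_handle between 0.094 and 0.118 m or x of pad1_c in the frame of tray_handle between 0.14 and 0.164 m or x of pad1_c in the frame of tray_handle between 0.186 and 0.21 m or x of pad1_c in the frame of tray_handle between 0.232 and 0.256 m) and y of pad1_c in the frame of tray_handle between 0.04 and 0.084 m and z of pad1_c in the frame of tray_handle between -0.075 and -0.04 m and angle between the x axis of each of pad1_c, pad2_c, pad3_c, pad4_c and the x axis of tray_handle, either way round below 0.28 rad and (x of pad2_c in the frame of tray_handle between 0.094 and 0.118 m or x of pad2_c in the frame of tray_handle between 0.14 and 0.164 m or x of pad2_c in the frame of tray_handle between 0.186 and 0.21 m or x of pad2_c in the frame of tray_handle between 0.232 and 0.256 m) and y of pad2_c in the frame of tray_handle between 0.04 and 0.084 m and z of pad2_c in the frame of tray_handle between -0.075 and -0.04 m and (x of pad3_c in the frame of tray_handle between 0.094 and 0.118 m or x of pad3_c in the frame of tray_handle between 0.14 and 0.164 m or x of pad3_c in the frame of tray_handle between 0.186 and 0.21 m or x of pad3_c in the frame of tray_handle between 0.232 and 0.256 m) and y of pad3_c in the frame of tray_handle between 0.04 and 0.084 m and z of pad3_c in the frame of tray_handle between -0.075 and -0.04 m and (x of pad4_c in the frame of tray_handle between 0.094 and 0.118 m or x of pad4_c in the frame of tray_handle between 0.14 and 0.164 m or x of pad4_c in the frame of tray_handle between 0.186 and 0.21 m or x of pad4_c in the frame of tray_handle between 0.232 and 0.256 m) and y of pad4_c in the frame of tray_handle between 0.04 and 0.084 m and z of pad4_c in the frame of tray_handle between -0.075 and -0.04 m and x of tin2_c in the frame of tray_handle between 0.085 and 0.31 m and y of tin2_c in the frame of tray_handle between -0.12 and -0.02 m and z of tin2_c in the frame of tray_handle between -0.09 and -0.064 m and angle between each of tin2_c, tin1_c, tin3_c's own z axis and vertical below 0.15 rad and height (world z) of each of tin1_c, tin3_c below 0.042 m); the robot touches nothing.
It fails at once if a bystander is moved more than 50 mm (distance of any of spray_can, conduit_a, conduit_b, screwdriver from where it was at the start of the episode above 0.05 m).
Of pad1, pad2, pad3, pad4 only 2 to 4 are there at a start; the rules pass over those that are not, and their reading is None.
At some moment in a run one of tin1, tin2, tin3 may be knocked a few centimetres aside while the robot is not near it.
It also fails if it takes over 210 s, if anything falls off the work surface, if the arm or the gripper's body presses on something with over 40 N, if the wrist force passes 120 N, or if a joint passes its speed limit or range.

ROBOT

A 6-joint arm with a two-finger parallel gripper is mounted at the origin on the work surface. World frame = base frame: x ahead of the robot, y to its left, z up, the work surface at z = 0. Lengths are in m, angles in rad, forces in N, time in s.
With the tool pointing down it reaches from about 0.425 to 0.95 m from the base axis. Payload 3.5 kg.
Tool frame: the origin (TCP) lies midway between the tips of the shut fingers; the grasp point (between the pads) lies grasp_offset behind it (grasp_offset is the distance from the TCP to the grasp point, in m); z points along the fingers, y is the direction in which the jaws open and shut (so a half turn about z gives the same grasp; the last joint's range is limited). The gripper opens to 85 mm and grips with 20 to 120 N. Pads are 22 mm wide; open, the fingers measure 114 mm over their backs; the gripper's body (76 mm by 85 mm) begins 54 mm behind the grasp point. The pads swing forward as they close: fully open they stand 13 mm farther back than shut.
Start: joints at [1.093, 0.286, 1.577, -0, 1.279, -0.15], TCP at [0.217, 0.639, 0.231] pointing down, gripper open.
Joint ranges: [-2.77, 2.77], [-0.9, 2.22], [0.21, 2.48], [-1.53, 4.67], [0.24, 2.81], [-2.84, 2.84]. Speed limits (rad/s): [2.79, 2.79, 3.14, 3.14, 3.14, 3.14].

INTERFACE

Orientations are given as a unit quaternion [x, y, z, w].
In Python, from plant import * gives the robot as it stands.
- The arm moves only by the tool jog_arm, never from a script. Its argument "targets" is text: rows parted by semicolons, each of 7 numbers parted by spaces: the shift along the world's x, y, z in mm, then the turn, a rotation vector about the world's x, y, z in degrees, then the gripper's target within -1 to 1 (fully open at 1, half-way at 0, shut at -1). A call has 1 to 10 rows; each row shifts and turns the pose as measured when the row begins; what a row does not reach is not made up. A row lasts 1/12 s, in which the tool goes at most 41.7 mm and 7.16 degrees, less where a joint would pass 70% of its speed; a pose out of reach is approached as far as the arm can. A call with a gripper value outside its range is refused whole. The fingers move at their own pace and stop on an object; "force" is the grip in N (left out, the last holds). Time passes only in rows, so rows that do not move let the fingers close. It gives the time, the measured TCP pose, the force and the opening at its end, in the units of the state.
- get_state(): the state, without advancing time (a new reading comes with each control period).
- read_camera(name): name is "scene" or "top" or "wrist"; returns a dict with "pixels" (400x640x3 uint8, blue, green, red), "mtx" (3x3 intrinsics, pixels), "world_from_camera" (4x4, takes a point from camera to world coordinates). Camera axes: x right, y up, looking along -z (the intrinsics and any distortion apply to the point x, -y, -z); pixel columns grow to the right and rows downward; lengths in m; the calibration is good to about 2 mm. A picture is of the moment at which its call begins. There is no depth.
- sign_off(): hands the job in, once; it reports no verdict.
Trained networks look in a picture, given as the dict that the camera call returned (one of the last four; its "shot" number tells which), for a name from the list of things; names that differ only in an ending like _2 or _b are one class to them, and where a whole thing is asked for, a point or a joint stands for the part that bears it (a point fixed in the world has none). Each returns a list of dicts, best first, with "p" (0 to 1); they miss things now and then, are a little off and sometimes report something else, mostly with a low value. They report only what shows in the picture. A call takes as long as a camera call. They do not tell look-alikes from the thing itself.
- spot_in(target, picture): "uv" ([column, row] in pixels, amid what is visible of it).
- silhouettes(target, picture): "mask" (400x640 bool, what is visible of it) and "uv" ([column, row] in pixels, amid what is visible of it).
- mark_of(target, picture): "uv" ([column, row] in pixels: a listed point, or the origin of a listed thing).
The state is a dict: "time": time; "qpos": joint angles; "dq": joint speeds; "joint_efforts": joint torques, N m; "eef_pos": TCP position; "tcp_rot": TCP orientation; "contact_force": force on the tool from outside, world axes, zero at the start; "wrist_torque": the same for the moment, N m; "opening": opening from 0.0 (shut) to 1.0 (fully open).
Only numpy, scipy, OpenCV 4.12 (cv2) and the standard library are available. Lean on these libraries where they do the work, as an engineer would, in place of code of your own. Each camera call takes 0.05 s, during which the arm holds its last target.

## Working session

There is one attempt and no reset: what is moved stays moved. The work goes in short steps, Python scripts to look and compute and a tool call to move; the robot and the scene stay as the last step left them, time stands still between calls to the robot, and variables do not carry over. Pictures are saved under pics/ and viewed, and the job is handed in when it is done.

Besides the shell and the picture viewer there is one more tool, called after "Request:" as a command line: name --argument value ..., lists and objects as JSON in quotes. jog_arm: Moves the arm, as the interface text tells. Its arguments: {"type":"object","properties":{"targets":{"type":"string"},"force":{"type":"number"}},"required":["targets"]}

```bash
ls; mkdir -p pics
cat > h.py <<'E'
from plant import *
import numpy as np, cv2
def ray(cam,uv):
    K=cam["mtx"];T=np.array(cam["world_from_camera"])
    p=np.linalg.inv(np.array(K))@np.array([uv[0],uv[1],1.0])
    d=T[:3,:3]@np.array([p[0],-p[1],-p[2]]); return T[:3,3],d/np.linalg.norm(d)
def onz(cam,uv,z):
    o,d=ray(cam,uv); return o+d*(z-o[2])/d[2]
def proj(cam,P):
    T=np.linalg.inv(np.array(cam["world_from_camera"]));q=T[:3,:3]@np.array(P)+T[:3,3]
    v=np.array(cam["mtx"])@np.array([q[0],-q[1],-q[2]]);return v[:2]/v[2]
def tri(a,ua,b,ub):
    o1,d1=ray(a,ua);o2,d2=ray(b,ub)
    A=np.stack([d1,-d2],1);t=np.linalg.lstsq(A,o2-o1,rcond=None)[0]
    p,q=o1+d1*t[0],o2+d2*t[1];return (p+q)/2,np.linalg.norm(p-q)
E
python3 - <<'E'
from h import *
s=get_state();print(s)
for n in ("scene","top","wrist"):
    c=read_camera(n);cv2.imwrite(f"pics/{n}0.png",c["pixels"]);print(n,c["mtx"],np.round(c["world_from_camera"],3),[k for k in c])
E
```

```text
pics
{'time': 0.0, 'qpos': array([ 1.09298533e+00,  2.87195025e-01,  1.57820290e+00, -1.89479478e-05,
        1.27862119e+00, -1.49976021e-01]), 'dq': array([-1.12353283e-05, -5.25809019e-04, -2.57762793e-04,  7.58691855e-04,
       -3.46062483e-04, -5.38351979e-04]), 'joint_efforts': array([-4.82188079e-04, -4.06004941e+01, -2.92616272e+01, -2.10552794e-04,
        5.94755315e-03,  8.65188326e-06]), 'eef_pos': array([0.21699341, 0.63845835, 0.2299136 ]), 'tcp_rot': array([ 1.63181604e-01,  9.86595303e-01, -1.15675073e-03, -3.65976217e-04]), 'contact_force': array([ 0.39767987,  0.59356741, -0.66573394]), 'wrist_torque': array([ 0.02582197, -0.02085427, -0.01873367]), 'opening': 0.9997913847252871}
scene [[383.25256028   0.         320.53646841]
 [  0.         383.25256028 196.6314789 ]
 [  0.           0.           1.        ]] [[-0.109 -0.802  0.587  1.12 ]
 [ 0.994 -0.081  0.074  0.016]
 [-0.012  0.592  0.806  0.887]
 [ 0.     0.     0.     1.   ]] ['pixels', 'mtx', 'world_from_camera', 'shot']
top [[416.15754834   0.         319.54241075]
 [  0.         416.15754834 199.84362568]
 [  0.           0.           1.        ]] [[ 0.018  0.998 -0.067  0.479]
 [-0.999  0.02   0.031 -0.02 ]
 [ 0.032  0.066  0.997  1.189]
 [ 0.     0.     0.     1.   ]] ['pixels', 'mtx', 'world_from_camera', 'shot']
wrist [[293.55630514   0.         319.6176313 ]
 [  0.         293.55630514 195.4371791 ]
 [  0.           0.           1.        ]] [[ 0.322 -0.9   -0.293  0.142]
 [ 0.947  0.305  0.101  0.665]
 [-0.002 -0.31   0.951  0.374]
 [ 0.     0.     0.     1.   ]] ['pixels', 'mtx', 'world_from_camera', 'shot']
```

View pics/scene0.png

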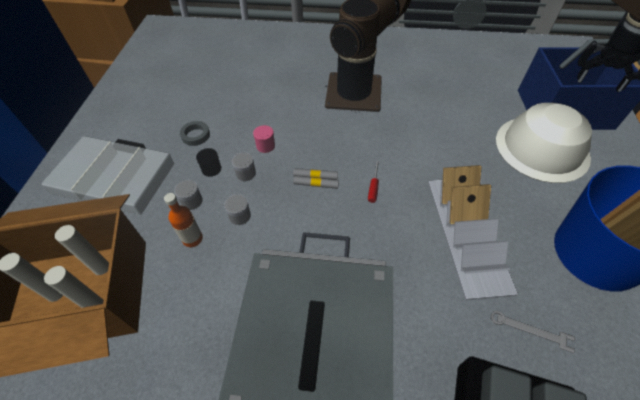

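View pics/top0.png

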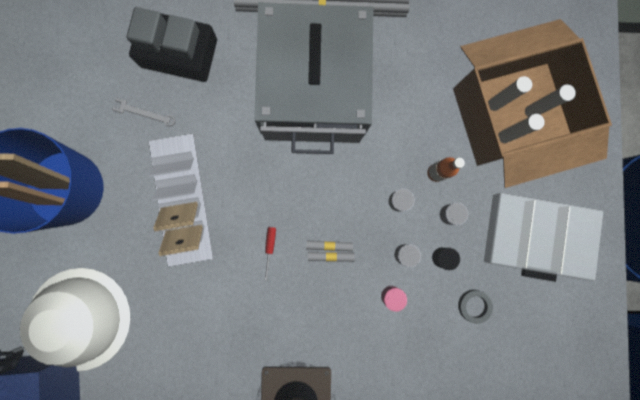

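View pics/wrist0.png

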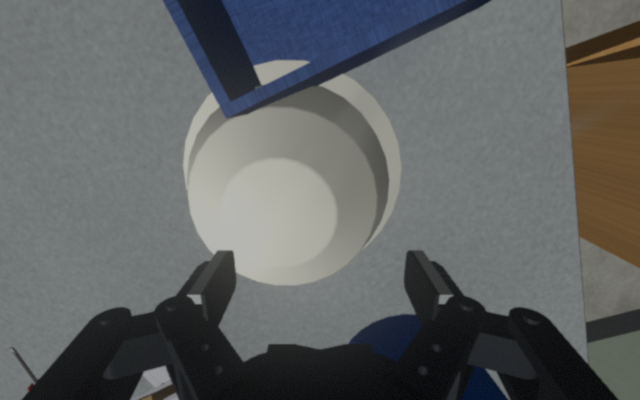

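The scene view shows two pads in the rack's two robot-side bays, at about (462,180) and (470,203). In the top view the three grey tins are at (403,200), (456,214) and (409,255). The black (446,258) and pink (395,299) look-alikes are to be left alone. The tray bar is at about (313,150) and the tray is shut.

Run:
```python
from h import *
s=read_camera("scene");t=read_camera("top")
for n in ("tray_handle","slot_lip","bay_lip","rack","pad1_c","tin1_c","spray_can","conduit_a","screwdriver"):
    for nm,c in (("s",s),("t",t)):
        r=mark_of(n,c);print(n,nm,[(np.round(x["uv"],1).tolist(),round(x["p"],2)) for x in r])
def f(n,a):
    pass
```

```text
tray_handle s [([326.8, 238.9], 0.69)]
tray_handle t [([311.7, 152.4], 0.84), ([398.2, 201.2], 0.31)]
slot_lip s [([351.5, 261.2], 0.78), ([188.3, 196.7], 0.73)]
slot_lip t [([288.4, 129.0], 0.91), ([182.9, 200.8], 0.43)]
bay_lip s [([318.7, 177.1], 0.31)]
bay_lip t [([339.0, 131.5], 0.6)]
rack s []
rack t [([186.9, 198.6], 0.59), ([289.2, 129.0], 0.47)]
pad1_c s [([459.2, 187.0], 0.92)]
pad1_c t [([182.6, 238.2], 0.71)]
tin1_c s [([238.2, 210.2], 0.89)]
tin1_c t [([397.3, 203.4], 0.65), ([405.1, 255.9], 0.36)]
spray_can s [([196.0, 241.1], 0.61)]
spray_can t [([435.1, 174.9], 0.9)]
conduit_a s [([315.7, 180.4], 0.84), ([315.4, 185.9], 0.63), ([246.8, 169.7], 0.34)]
conduit_a t [([327.8, 254.7], 0.92), ([329.1, 246.3], 0.89)]
screwdriver s [([352.1, 260.1], 0.59), ([375.1, 185.1], 0.51), ([470.1, 204.6], 0.46)]
screwdriver t [([181.1, 200.1], 0.67), ([269.8, 253.7], 0.6)]
```

Run:
```python
from h import *
s=read_camera("scene");t=read_camera("top")
p,e=tri(s,[326.8,238.9],t,[311.7,152.4]);print("handle",p,e)
p,e=tri(s,[351.5,261.2],t,[288.4,129]);print("sl",p,e)
p,e=tri(s,[459.2,187],t,[182.6,238.2]);print("pad",p,e)
print("handle z.127",onz(t,[311.7,152.4],.127),onz(s,[326.8,238.9],.127))
print("bay",onz(t,[339,131.5],.134))
print("tins",[onz(t,u,.062).round(3) for u in ([403,200],[456,214],[409,255])])
a=cv2.resize(t["pixels"][110:280,130:230],None,fx=5,fy=3.5,interpolation=2)
a=cv2.resize(t["pixels"][125:275,130:260],None,fx=4,fy=4,interpolation=2);cv2.imwrite("pics/track.png",a)
a=cv2.resize(t["pixels"][90:165,245:385],None,fx=5,fy=5,interpolation=2);cv2.imwrite("pics/thand.png",a)
a=cv2.resize(t["pixels"][145:285,370:510],None,fx=4,fy=4,interpolation=2);cv2.imwrite("pics/ttins.png",a)
```

```text
handle [ 0.67501861 -0.02874914  0.1123154 ] 0.0020417844588734423
sl [0.73248138 0.03213728 0.12475519] 0.0006504970106429337
pad [0.44436225 0.31175921 0.05618996] 0.00032326251840610125
handle z.127 [ 0.67241203 -0.02962815  0.127     ] [ 0.68340379 -0.02690156  0.127     ]
bay [ 0.72715029 -0.0987347   0.134     ]
tins [array([ 0.559, -0.282,  0.062]), array([ 0.524, -0.429,  0.062]), array([ 0.41 , -0.299,  0.062])]
```

View pics/track.png

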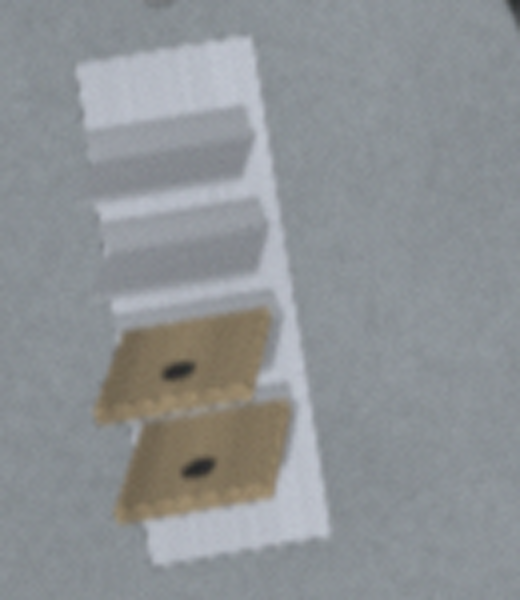

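View pics/thand.png

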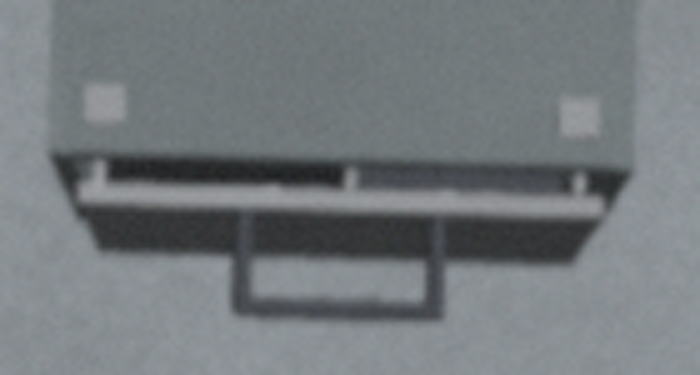

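View pics/ttins.png

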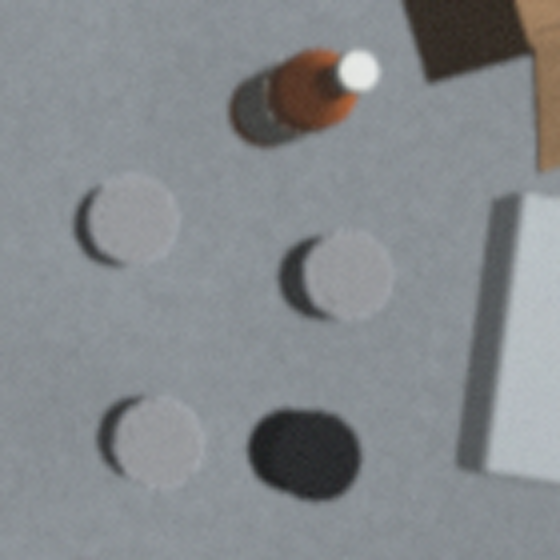

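Run:
```python
from h import *
import plant
print([k for k in dir(plant) if k[0]!='_'][:60], getattr(plant,'grasp_offset',None))
s=read_camera("scene");t=read_camera("top")
cx=lambda u,v:[u/5+245-.4,v/5+90-.4]
for u in ([240,311],[437,313]): print("bar",onz(t,cx(*u),.127).round(4))
for u in ([78,184],[605,197],[80,207],[600,216]): print("panel top",onz(t,cx(*u),.134).round(4))
for u in ([55,155],[630,172]): print("chest edge",onz(t,cx(*u),.152).round(4))
cr=lambda u,v:[u/4+130-.4,v/4+125-.4]
for u in ([77,66],[252,37],[329,537],[156,565]): print("rack",onz(t,cr(*u),.003).round(4))
a=cv2.resize(s["pixels"][155:305,420:530],None,fx=4,fy=4,interpolation=2);cv2.imwrite("pics/srack.png",a)
a=cv2.resize(s["pixels"][220:290,230:410],None,fx=4,fy=4,interpolation=2);cv2.imwrite("pics/shand.png",a)
```

```text
['Unreachable', 'get_state', 'grasp_offset', 'mark_of', 'read_camera', 'sign_off', 'silhouettes', 'spot_in'] 0.0187
bar [0.6728 0.0195 0.127 ]
bar [ 0.6742 -0.082   0.127 ]
panel top [0.7352 0.1036 0.134 ]
panel top [ 0.7355 -0.1674  0.134 ]
panel top [0.7233 0.1022 0.134 ]
panel top [ 0.7255 -0.1649  0.134 ]
chest edge [0.7453 0.1134 0.152 ]
chest edge [ 0.7443 -0.1775  0.152 ]
rack [0.7163 0.4333 0.003 ]
rack [0.7403 0.3107 0.003 ]
rack [0.3864 0.2435 0.003 ]
rack [0.3651 0.3628 0.003 ]
```

View pics/srack.png

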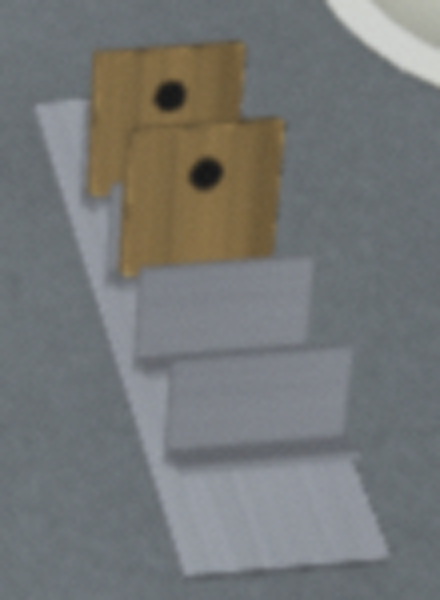

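View pics/shand.png

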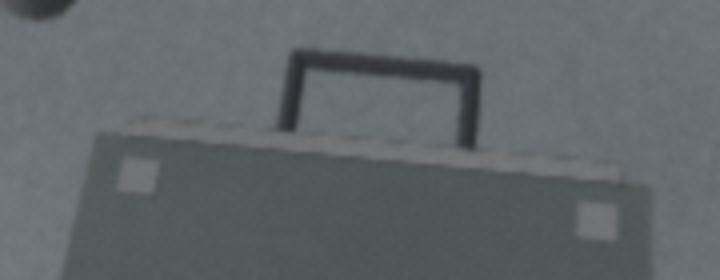

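```bash
cat > fit.py <<'E'
from h import *
from scipy.optimize import least_squares
def padR(yaw,tilt=35):
    a=np.deg2rad(yaw);b=np.deg2rad(tilt)
    Rz=np.array([[np.cos(a),-np.sin(a),0],[np.sin(a),np.cos(a),0],[0,0,1]])
    X=np.array([np.cos(b),0,np.sin(b)]);Z=np.array([-np.sin(b),0,np.cos(b)])
    return Rz@np.stack([X,[0,1,0],Z],1)
E
python3 - <<'E'
from fit import *
s=read_camera("scene");t=read_camera("top")
cs=lambda u,v:np.array([u/4+420-.4,v/4+155-.4])
ct=lambda u,v:np.array([u/4+130-.4,v/4+125-.4])
# seen from scene cam: image right = +y world
B=[(s,cs(135,128),(6,-50,50)),(s,cs(283,120),(6,50,50)),(s,cs(272,270),(6,50,-50)),(s,cs(122,276),(6,-50,-50)),
   (t,ct(270,308),(6,-50,-50)),(t,ct(98,424),(-6,50,50)),(t,ct(250,403),(-6,-50,50))]
A=[(s,cs(95,52),(6,-50,50)),(s,cs(243,44),(6,50,50)),(s,cs(88,196),(6,-50,-50)),
   (t,ct(290,400),(6,-50,-50)),(t,ct(120,522),(-6,50,50)),(t,ct(273,497),(-6,-50,50))]
for n,D in (("A",A),("B",B)):
    f=lambda p:np.concatenate([proj(c,p[:3]+padR(p[3])@(np.array(l)/1000))-u for c,u,l in D])
    r=least_squares(f,[.45,.31,.055,11]);print(n,r.x.round(4),np.round(r.fun,1))
for k in (-1.5,-.5,.5,1.5):
    a=np.deg2rad(11.1); print("bay",k,.552+.065*k*np.cos(a),.3376+.065*k*np.sin(a))
for n in ("pad1_c","tin1_c"):
  for c in (s,t):print(n,[(np.round(x["uv"],1).tolist(),round(x["p"],2)) for x in spot_in(n,c)])
E
```

```text
A [0.4424 0.3114 0.0661 9.908 ] [ 0.1  0.2  0.4  0.1 -0.2 -0.2  0.  -0.8 -0.2  0.4  0.6  0.5]
B [0.5045 0.3293 0.0644 9.3223] [-0.9  0.5  0.8  0.6 -0.3 -0.8 -0.3 -0.3 -0.4 -0.2 -0.6  0.2  0.3 -0.1]
bay -1.5 0.45632396526075614 0.318829108263724
bay -0.5 0.5201079884202521 0.331343036087908
bay 0.5 0.583892011579748 0.34385696391209203
bay 1.5 0.647676034739244 0.356370891736276
pad1_c [([457.0, 176.1], 0.91)]
pad1_c [([180.5, 239.4], 0.64)]
tin1_c [([235.4, 210.1], 0.68)]
tin1_c [([399.6, 199.9], 0.72), ([181.6, 182.1], 0.39)]
```

Request:
jog_arm --targets "0 0 35 0 0 0 -1; 24 -33 0 0 0 2 -1; 24 -33 0 0 0 2 -1; 24 -33 0 0 0 2 -1; 24 -33 0 0 0 2 -1; 24 -33 0 0 0 2 -1; 24 -33 0 0 0 2 -1; 24 -33 0 0 0 2 -1; 24 -33 0 0 0 2 -1; 24 -33 0 0 0 2 -1" --force 40

```text
time: 2.48
eef_pos: [0.431, 0.3397, 0.2691]
tcp_rot: [-0.008, 1.0, 0.002, 0.002]
contact_force: [1.0, 1.3, -0.6]
opening: 0.001
```

Request:
jog_arm --targets "24 -33 0 0 0 0 -1; 24 -33 0 0 0 0 -1; 24 -33 0 0 0 0 -1; 24 -33 0 0 0 0 -1; 24 -33 0 0 0 0 -1; 24 -33 0 0 0 0 -1; 24 -33 0 0 0 0 -1; 24 -33 0 0 0 0 -1; 24 -33 0 0 0 0 -1; 24 -33 0 0 0 0 -1"

```text
time: 3.32
eef_pos: [0.673, 0.0002, 0.2723]
tcp_rot: [-0.008, 1.0, 0.003, 0.006]
contact_force: [0.5, 1.4, 0.1]
opening: -0.0
```

Run:
```python
from h import *
s=get_state();print(s["eef_pos"],s["tcp_rot"],s["qpos"])
```

```text
[6.73045815e-01 1.89845922e-04 2.72336958e-01] [-0.00837514  0.99994483  0.00312707  0.00551447] [-0.1531785   0.24918662  1.54695506  0.00817167  1.33557892 -1.74259087]
```

Request:
jog_arm --targets "13 -16 -30 0 0 0 -1; 13 -16 -30 0 0 0 -1; 0 0 -30 0 0 0 -1; 0 0 -20 0 0 0 -1; 0 0 0 0 0 0 -1"

```text
time: 3.73
eef_pos: [0.706, -0.0454, 0.1616]
tcp_rot: [-0.002, 1.0, 0.001, 0.011]
contact_force: [-0.6, -1.0, -0.7]
opening: 0.002
```

Run:
```python
from h import *
s=get_state();print(s["eef_pos"],s["contact_force"])
for n in ("top","scene","wrist"):
    c=read_camera(n)
    p=c["pixels"];p=p if n=="wrist" else cv2.resize(p[100:220,240:400] if n=="top" else p[200:320,230:410],None,fx=4,fy=4);cv2.imwrite(f"pics/{n}1.png",p)
```

```text
[ 0.70595494 -0.04537166  0.16158999] [-0.62336744 -0.99039775 -0.73917324]
```

View pics/scene1.png

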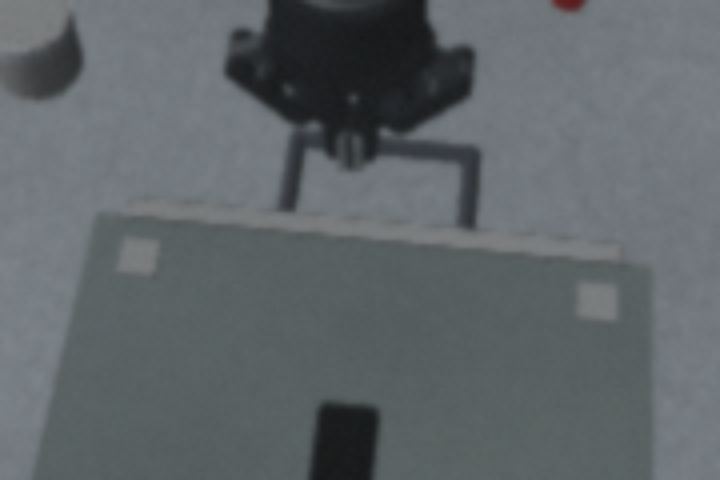

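View pics/wrist1.png

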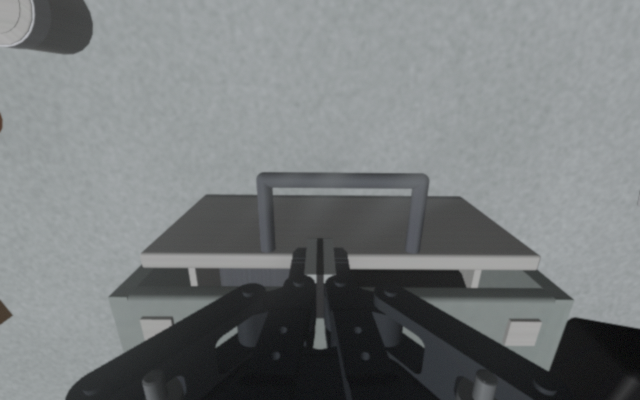

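Run:
```python
from h import *
c=read_camera("wrist")
print(onz(c,[342,180],.127),onz(c,[262,180],.127),onz(c,[425,181],.127),onz(c,[342,254],.134), proj(c,[.706,-.045,.1616]))
```

```text
[ 0.67998911 -0.03002252  0.127     ] [ 0.6803351  -0.08210598  0.127     ] [0.68030996 0.02410605 0.127     ] [ 0.73098208 -0.02885954  0.134     ] [318.61166057 241.19760371]
```

Request:
jog_arm --targets "0 14 -20 0 0 0 -1; 0 0 -20 0 0 0 -1; 0 0 -12 0 0 0 -1; 0 0 0 0 0 0 -1"

```text
time: 4.27
eef_pos: [0.7157, -0.0292, 0.1308]
tcp_rot: [-0.005, 1.0, -0.002, 0.028]
contact_force: [-0.4, 0.4, -0.0]
opening: -0.001
```

Request:
jog_arm --targets "-12 0 -15 0 3.5 0 -1; 0 0 -10 0 0 0 -1; 0 0 0 0 0 0 -1"

```text
time: 4.52
eef_pos: [0.7067, -0.0288, 0.1117]
tcp_rot: [-0.005, 1.0, -0.003, 0.002]
contact_force: [-0.5, 0.3, -1.1]
opening: 0.0
```

Request:
jog_arm --targets "-15 0 -3 0 0 0 -1; -20 0 0 0 0 0 -1; -20 0 0 0 0 0 -1; -20 0 0 0 0 0 -1; -20 0 0 0 0 0 -1"

```text
time: 4.93
eef_pos: [0.6223, -0.0303, 0.1176]
tcp_rot: [-0.005, 1.0, -0.005, 0.021]
contact_force: [3.2, -0.1, -1.7]
opening: 0.001
```

Request:
jog_arm --targets "-20 0 -4 0 2 0 -1; -20 0 -3 0 1 0 -1; -20 0 -2 0 0.5 0 -1; -20 0 -2 0 0.5 0 -1; -20 0 -2 0 0.5 0 -1; -20 0 -2 0 0.5 0 -1"

```text
time: 5.43
eef_pos: [0.5127, -0.0307, 0.1165]
tcp_rot: [-0.003, 1.0, -0.006, 0.001]
contact_force: [3.0, 1.3, -0.3]
opening: 0.0
```

Request:
jog_arm --targets "-20 0 -3 0 0.3 0 -1; -20 0 -3 0 0.3 0 -1; -20 0 -3 0 0.3 0 -1; -15 0 -1 0 0.3 0 -1; -12 0 0 0 0 0 -1; 0 0 0 0 0 0 -1"

```text
time: 5.93
eef_pos: [0.4579, -0.0338, 0.1257]
tcp_rot: [0.003, 0.999, -0.011, 0.052]
contact_force: [-1.4, 0.3, -0.3]
opening: 0.003
```

Run:
```python
from h import *
s=get_state();print(s["eef_pos"],s["tcp_rot"],s["qpos"],s["contact_force"])
c=read_camera("top");cv2.imwrite("pics/t2.png",c["pixels"]);print([ (r["uv"],r["p"]) for r in mark_of("tray_handle",c)])
```

```text
[ 0.4579091  -0.03383907  0.12572554] [ 0.00306836  0.9985928  -0.01092126  0.05180481] [-0.30060155 -0.14440446  2.24080099  0.01173919  0.93971573 -1.87167857] [-1.3790337   0.30613004 -0.29973773]
[]
```

View pics/t2.png

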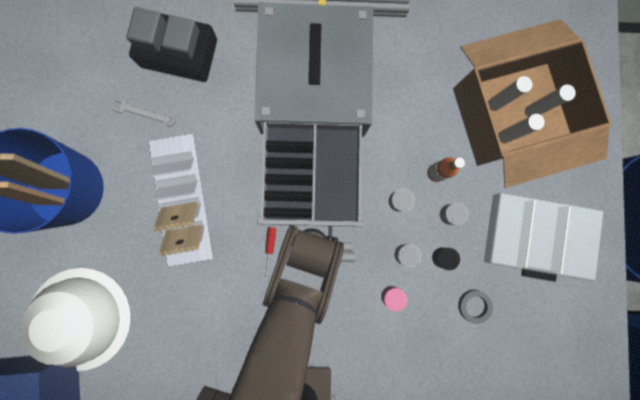

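Request:
jog_arm --targets "3 0 -5 0 7 0 -1; 0 0 -5 0 7 0 -1; 0 0 -5 0 7 0 -1; 0 0 0 0 5 0 -1; 0 0 0 0 0 0 -1"

```text
time: 6.45
eef_pos: [0.4595, -0.0348, 0.1155]
tcp_rot: [0.0, 0.983, -0.014, -0.185]
contact_force: [0.1, -0.8, -0.4]
opening: -0.001
```

Run:
```python
from h import *
s=get_state();print(s["eef_pos"],s["tcp_rot"],s["qpos"],s["contact_force"])
c=read_camera("top");
print(onz(c,[310,222],.134))
```

```text
[ 0.45951224 -0.03479071  0.11545639] [ 3.46779113e-04  9.82597159e-01 -1.35695509e-02 -1.85252718e-01] [-0.23531906  0.16592072  1.98207241 -0.11362448  1.35253851 -1.76064095] [ 0.10987838 -0.8140869  -0.36135189]
[ 0.49316793 -0.02875359  0.134     ]
```

Request:
jog_arm --targets "0 0 -8 0 0 0 -1; -12 0 -2 0 0 0 -1; -12 0 -2 0 0 0 -1; -12 0 -2 0 0 0 -1; -10 0 -1 0 0 0 -1; -8 0 0 0 0 0 -1"

```text
time: 7.0
eef_pos: [0.4502, -0.035, 0.1069]
tcp_rot: [0.005, 0.995, -0.014, -0.104]
contact_force: [21.8, 1.1, -20.9]
opening: 0.001
```

Run:
```python
from h import *
c=read_camera("top");cv2.imwrite("pics/t3.png",cv2.resize(c["pixels"][110:280,240:400],None,fx=4,fy=4))
c=read_camera("wrist");cv2.imwrite("pics/w3.png",c["pixels"])
```

```text
(no output)
```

View pics/t3.png

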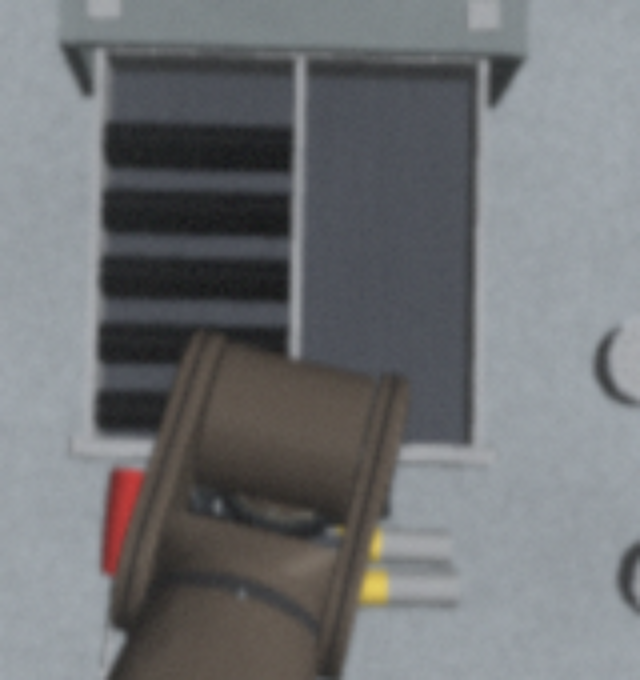

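View pics/w3.png

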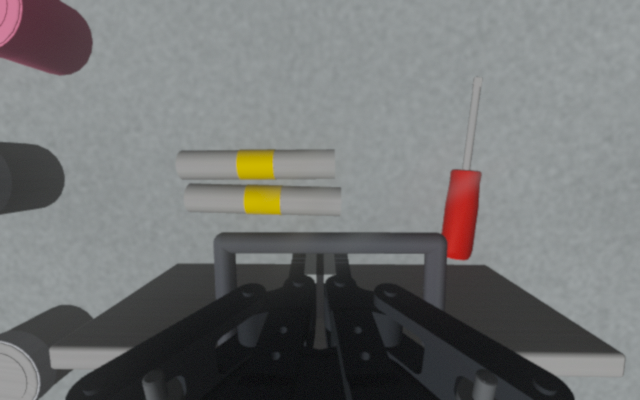

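Request:
jog_arm --targets "-5 0 0 0 0 0 -1; -5 0 0 0 0 0 -1; -4 0 0 0 0 0 -1; 10 0 0 0 0 0 -1"

```text
time: 7.43
eef_pos: [0.4606, -0.0347, 0.1069]
tcp_rot: [0.008, 0.997, -0.014, -0.07]
contact_force: [0.0, 0.8, 1.3]
opening: 0.002
```

Run:
```python
from h import *
s=get_state();print(s["eef_pos"],s["contact_force"])
c=read_camera("top");cv2.imwrite("pics/t4.png",cv2.resize(c["pixels"][110:280,240:400],None,fx=4,fy=4))
```

```text
[ 0.4606378  -0.03470134  0.1068801 ] [0.01797604 0.84399295 1.26124111]
```

View pics/t4.png

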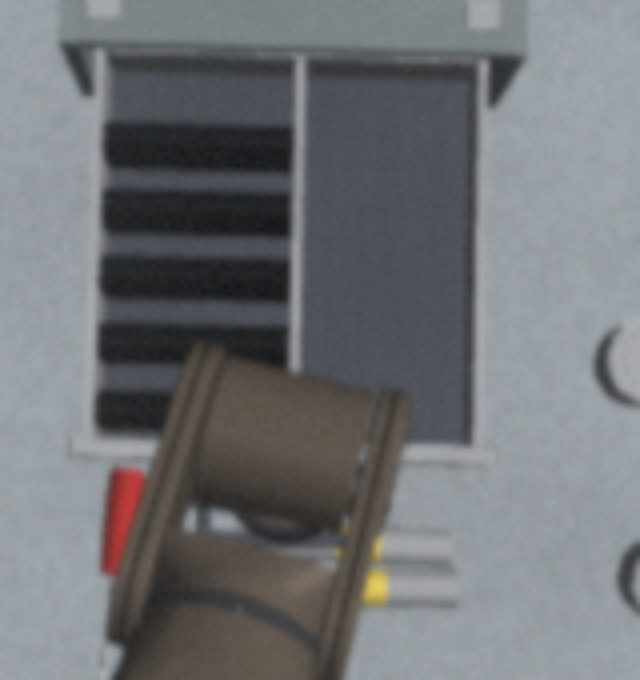

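```bash
cat >> h.py <<'E'
from scipy.spatial.transform import Rotation as Ro
def go(pos,R,show=True):
    s=get_state();d=(np.array(pos)-s["eef_pos"])*1000
    w=np.zeros(3)
    if R is not None: w=np.rad2deg((Ro.from_matrix(R)*Ro.from_quat(s["tcp_rot"]).inv()).as_rotvec())
    n=max(np.linalg.norm(d)/36,np.linalg.norm(w)/6.0)
    print("at",s["eef_pos"].round(4),"shift",d.round(1),"rot",w.round(1),"rows>=",round(n,1),"q",s["qpos"].round(2),"F",s["contact_force"].round(1))
def down(jaw,tilt=0): # jaw deg; 
    a=np.deg2rad(jaw);y=np.array([np.cos(a),np.sin(a),0]);z=np.array([0,0,-1.]);return np.stack([np.cross(y,z),y,z],1)
E
cat >> fit.py <<'E'
def padtool(yaw):
    P=padR(yaw);y=P[:,0];z=-P[:,2];return np.stack([np.cross(y,z),y,z],1)
E
```

```text
(no output)
```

Request:
jog_arm --targets "0 0 20 0 0 0 -1; 0 0 30 0 0 0 -1; 0 10 40 0 0 0 0; 0 20 30 0 0 0 0; 0 30 0 0 0 0 0; 0 35 0 0 0 0 0; 0 35 0 0 0 0 0; 0 35 0 0 0 0 0; 0 35 0 0 0 0 0; 0 35 0 0 0 0 0"

```text
time: 8.32
eef_pos: [0.4533, 0.2031, 0.2341]
tcp_rot: [0.015, 0.997, -0.014, -0.07]
contact_force: [0.7, -0.3, -0.5]
opening: 0.503
```

Run:
```python
from fit import *
go([.385,.300,.20],padtool(10))
c=read_camera("top");cv2.imwrite("pics/t5.png",cv2.resize(c["pixels"][90:260,230:410],None,fx=4,fy=4))
for n in ("slot_lip","bay_lip","tray_handle"):
    for r in mark_of(n,c): print(n,np.round(r["uv"],1),round(r["p"],2),onz(c,r["uv"],.127 if "tray" in n else .134).round(4))
```

```text
at [0.4533 0.2031 0.2341] shift [-68.3  96.9 -34.1] rot [ 24.6 -32.5 -77.7] rows>= 14.6 q [ 0.21 -0.03  1.93  0.    1.39 -1.33] F [ 0.7 -0.3 -0.5]
slot_lip [284.8 221.5] 0.85 [0.4932 0.0349 0.134 ]
slot_lip [182.6 202. ] 0.4 [0.5374 0.2925 0.134 ]
bay_lip [338.1 223.9] 0.56 [ 0.4897 -0.1001  0.134 ]
bay_lip [329.5 245.9] 0.55 [ 0.4338 -0.0792  0.134 ]
tray_handle [307.2 244.1] 0.68 [ 0.4371 -0.0228  0.127 ]
tray_handle [184.  200.8] 0.34 [0.5409 0.2912 0.127 ]
```

View pics/t5.png

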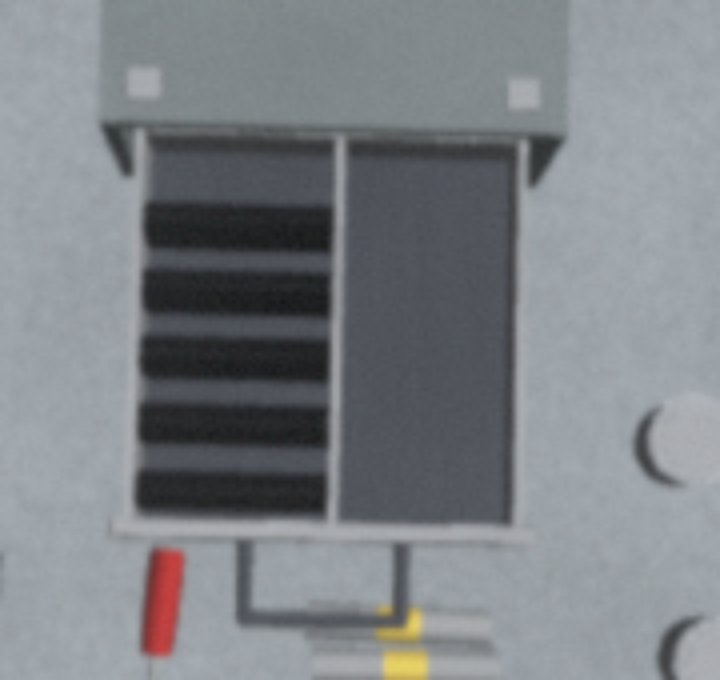

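Run:
```python
from h import *
t=read_camera("top")
c=lambda u,v:[u/4+230-.4,v/4+90-.4]
for n,u,z in (("lipL",(115,533),.134),("lipR",(530,544),.134),("barL",(240,619),.127),("barR",(408,621),.127),("chestL",(102,124),.152),("chestR",(568,135),.152),
  ("rearL",(140,135),.134),("rearR",(525,143),.134),("div",(335,520),.134)): print(n,onz(t,c(*u),z).round(4))
for v in (260,326,393,458): print("gap@.076",onz(t,c(238,v),.076).round(4),"@.03",onz(t,c(238,v),.03).round(4))
for v in (203,270,337,404,470,250,315,382,447,515): print("edge@.076",v,onz(t,c(238,v),.076).round(4))
```

```text
lipL [0.4886 0.1014 0.134 ]
lipR [ 0.4865 -0.1612  0.134 ]
barL [0.4357 0.0218 0.127 ]
barR [ 0.4363 -0.0849  0.127 ]
chestL [0.7453 0.1147 0.152 ]
chestR [ 0.746 -0.18   0.152]
rearL [0.7434 0.0926 0.134 ]
rearR [ 0.7447 -0.155   0.134 ]
div [ 0.4994 -0.0371  0.134 ]
gap@.076 [0.6742 0.0306 0.076 ] @.03 [0.6823 0.0327 0.03  ]
gap@.076 [0.6295 0.0296 0.076 ] @.03 [0.6357 0.0316 0.03  ]
gap@.076 [0.5843 0.0286 0.076 ] @.03 [0.5886 0.0305 0.03  ]
gap@.076 [0.5407 0.0275 0.076 ] @.03 [0.5432 0.0295 0.03  ]
edge@.076 203 [0.7131 0.0316 0.076 ]
edge@.076 270 [0.6674 0.0305 0.076 ]
edge@.076 337 [0.622  0.0294 0.076 ]
edge@.076 404 [0.5769 0.0284 0.076 ]
edge@.076 470 [0.5326 0.0274 0.076 ]
edge@.076 250 [0.681  0.0308 0.076 ]
edge@.076 315 [0.6369 0.0298 0.076 ]
edge@.076 382 [0.5917 0.0287 0.076 ]
edge@.076 447 [0.548  0.0277 0.076 ]
edge@.076 515 [0.5026 0.0267 0.076 ]
```

Request:
jog_arm --targets "-5 7 -2 1.7 -2.3 -5.4 0; -5 7 -2 1.7 -2.3 -5.4 0; -5 7 -2 1.7 -2.3 -5.4 0; -5 7 -2 1.7 -2.3 -5.4 0; -5 7 -2 1.7 -2.3 -5.4 0; -5 7 -2 1.7 -2.3 -5.4 0; -5 7 -2 1.7 -2.3 -5.4 0; -5 7 -2 1.7 -2.3 -5.4 0; -5 7 -2 1.7 -2.3 -5.4 0; -5 7 -2 1.7 -2.3 -5.4 0"

```text
time: 9.4
eef_pos: [0.4067, 0.2561, 0.2116]
tcp_rot: [0.485, 0.848, 0.169, 0.129]
contact_force: [0.5, -0.2, -0.1]
opening: 0.502
```

Run:
```python
from fit import *
go([.385,.300,.20],padtool(10))
```

```text
at [0.4067 0.2561 0.2116] shift [-21.7  43.9 -11.6] rot [  6.6  -9.  -19.4] rows>= 3.7 q [ 0.34 -0.39  2.3   0.04  0.8  -0.21] F [ 0.5 -0.2 -0.1]
```

Request:
jog_arm --targets "-3 11 -6 1.7 -2.3 -5 0; -3 11 -6 1.7 -2.3 -5 0; -3 11 -6 1.7 -2.3 -5 0; -2 10 -6 1.5 -2.1 -4.4 0; 0 0 0 0 0 0 0"

```text
time: 9.82
eef_pos: [0.3961, 0.2855, 0.1882]
tcp_rot: [0.604, 0.742, 0.22, 0.189]
contact_force: [-1.0, 0.1, -0.2]
opening: 0.506
```

Run:
```python
from fit import *
go([.394,.3024,.1364],padtool(10))
c=read_camera("wrist");cv2.imwrite("pics/w6.png",c["pixels"])
```

```text
at [0.3961 0.2855 0.1882] shift [ -2.1  16.9 -51.8] rot [ 1.1 -1.2 -1.4] rows>= 1.5 q [ 0.51 -0.36  2.37 -0.33  0.6   0.53] F [-1.   0.1 -0.2]
```

View pics/w6.png

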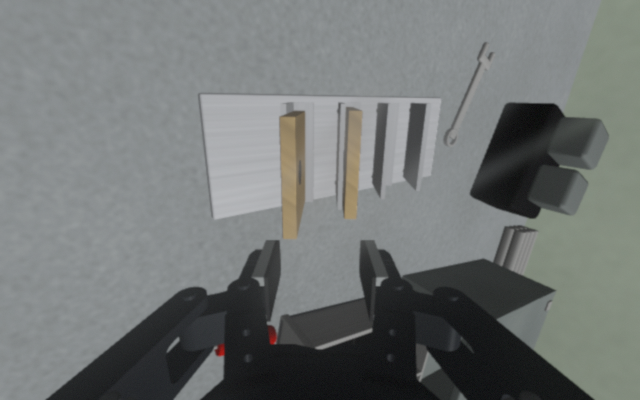

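Run:
```python
from fit import *
c=read_camera("wrist")
for p,y in (([.4424,.3114,.0661],9.9),([.5045,.3293,.0644],9.3)):
  for l in ((-6,50,50),(6,50,50),(-6,-50,50),(6,-50,50)): print(l,proj(c,np.array(p)+padR(y)@(np.array(l)/1000)).round(1))
print(np.round(c["world_from_camera"],3))
```

```text
(-6, 50, 50) [275.6 115.6]
(6, 50, 50) [291.8 116.2]
(-6, -50, 50) [277.1 238.5]
(6, -50, 50) [291.3 239.1]
(-6, 50, 50) [343.9 106.8]
(6, 50, 50) [357.9 107.4]
(-6, -50, 50) [336.9 216. ]
(6, -50, 50) [349.4 216.6]
[[ 0.813 -0.022 -0.581  0.303]
 [ 0.176  0.962  0.21   0.349]
 [ 0.555 -0.273  0.786  0.308]
 [ 0.     0.     0.     1.   ]]
```

Request:
jog_arm --targets "0 9 -25 0.5 -0.5 -0.5 0; 0 8 -25 0.5 -0.5 -0.5 0; 0 0 0 0 0 0 0"

```text
time: 10.17
eef_pos: [0.4022, 0.3006, 0.1442]
tcp_rot: [0.61, 0.732, 0.233, 0.195]
contact_force: [0.6, -0.2, 0.3]
opening: 0.499
```

Run:
```python
from fit import *
go([.4358,.3101,.0809],padtool(10.5))
c=read_camera("wrist");cv2.imwrite("pics/w7.png",c["pixels"])
```

```text
at [0.4022 0.3006 0.1442] shift [ 33.6   9.5 -63.3] rot [-0.   0.4  0.1] rows>= 2.0 q [ 0.54 -0.25  2.38 -0.47  0.47  0.73] F [ 0.6 -0.2  0.3]
```

View pics/w7.png

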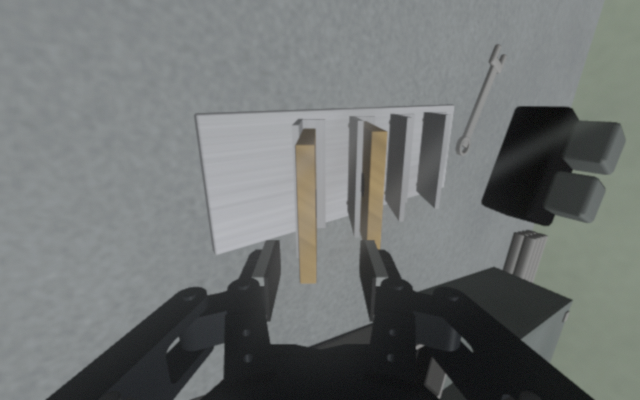

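Request:
jog_arm --targets "9 3 -22 0 0 0 0; 12 3 -22 0 0 0 0; 11 3 -18 0 0 0 0; 0 0 0 0 0 0 0"

```text
time: 10.55
eef_pos: [0.4442, 0.3091, 0.0937]
tcp_rot: [0.609, 0.729, 0.24, 0.2]
contact_force: [-1.0, -0.0, 0.1]
opening: 0.501
```

Run:
```python
from fit import *
go([.4358,.3101,.0809],padtool(10.5))
c=read_camera("wrist");cv2.imwrite("pics/w8.png",c["pixels"])
```

```text
at [0.4442 0.3091 0.0937] shift [ -8.4   1.  -12.8] rot [-0.2  1.4  0.2] rows>= 0.4 q [ 0.51 -0.05  2.33 -0.66  0.32  0.91] F [-1.  -0.   0.1]
```

View pics/w8.png

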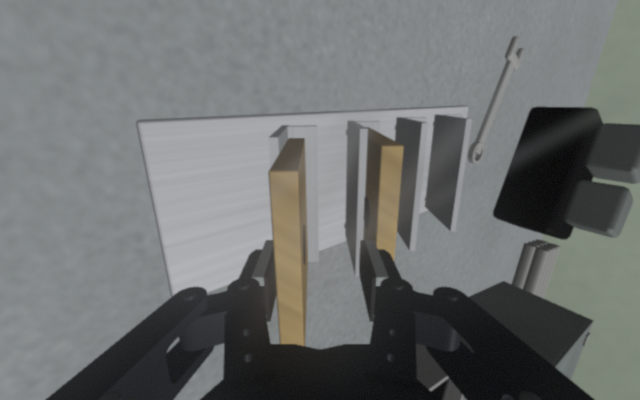

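Request:
jog_arm --targets "-10 1 -7 0 1 0 0; 0 0 -6 0 0 0 0; 0 0 0 0 0 0 0"

```text
time: 10.85
eef_pos: [0.4367, 0.3102, 0.0882]
tcp_rot: [0.611, 0.729, 0.238, 0.196]
contact_force: [-0.2, 0.0, 0.4]
opening: 0.5
```

Run:
```python
from fit import *
go([.4358,.3101,.0809],padtool(10.5))
c=read_camera("wrist");cv2.imwrite("pics/w9.png",c["pixels"])
```

```text
at [0.4367 0.3102 0.0882] shift [-0.9 -0.1 -7.3] rot [-0.4  0.8  0.3] rows>= 0.2 q [ 0.52 -0.05  2.34 -0.66  0.32  0.92] F [-0.2  0.   0.4]
```

View pics/w9.png

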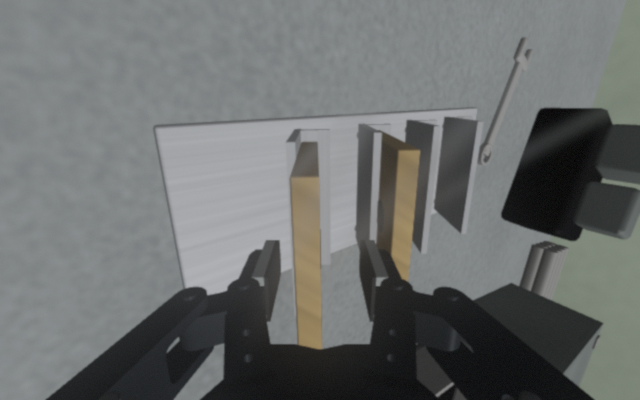

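Request:
jog_arm --targets "-2 0 -8 0 0.8 0 0; -1 0 -3 0 0 0 0; 0 0 0 0 0 0 -1; 0 0 0 0 0 0 -1; 0 0 0 0 0 0 -1; 0 0 0 0 0 0 -1; 0 0 0 0 0 0 -1" --force 30

```text
time: 11.48
eef_pos: [0.4343, 0.3116, 0.0818]
tcp_rot: [0.611, 0.73, 0.236, 0.192]
contact_force: [-0.1, -0.9, -0.6]
opening: 0.14
```

Run:
```python
from fit import *
go([.4358,.3101,.0809],padtool(10.5));print(get_state()["opening"])
c=read_camera("wrist");cv2.imwrite("pics/w10.png",c["pixels"])
```

```text
at [0.4343 0.3116 0.0818] shift [ 1.5 -1.5 -0.9] rot [-0.6  0.3  0.2] rows>= 0.1 q [ 0.52 -0.04  2.34 -0.66  0.31  0.93] F [-0.1 -0.9 -0.6]
0.13961958597271207
```

View pics/w10.png

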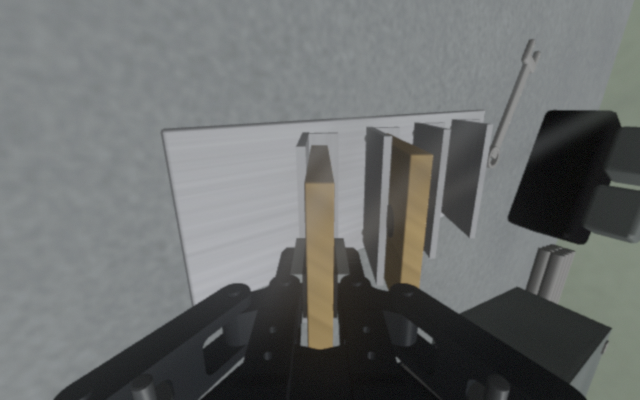

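Request:
jog_arm --targets "-12 -2 20 0 0 0 -1; -12 -2 20 0 0 0 -1; -8 -2 22 0 0 0 -1; -4 -1 25 0 0 0 -1; 0 0 30 0 0 0 -1; 0 0 30 0 0 0 -1; 0 0 0 0 0 0 -1"

```text
time: 12.12
eef_pos: [0.3932, 0.3027, 0.2294]
tcp_rot: [0.612, 0.732, 0.232, 0.188]
contact_force: [0.5, 0.8, 1.1]
opening: 0.139
```

Run:
```python
from fit import *
go([.45,.25,.28],down(0));print(get_state()["opening"])
c=read_camera("wrist");cv2.imwrite("pics/w11.png",c["pixels"])
```

```text
at [0.3932 0.3027 0.2294] shift [ 56.8 -52.7  50.6] rot [-3.6 34.6 -9.9] rows>= 6.0 q [ 0.55 -0.39  2.31 -0.33  0.67  0.58] F [0.5 0.8 1.1]
0.1392509998575143
```

View pics/w11.png

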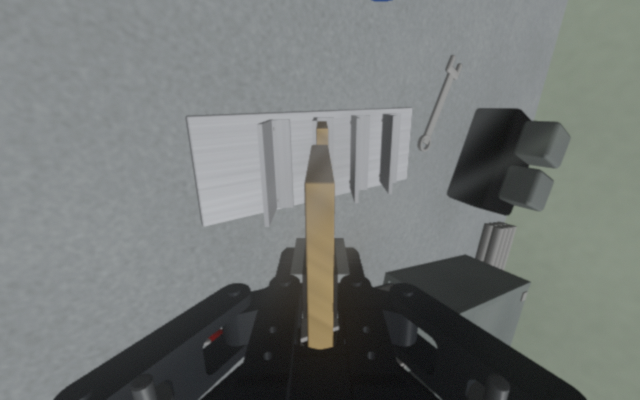

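Request:
jog_arm --targets "20 -24 8 -0.4 3.5 -1 -1; 28 -27 8 -0.4 3.5 -1 -1; 28 -27 8 -0.4 3.5 -1 -1; 28 -27 8 -0.4 3.5 -1 -1; 28 -27 3 -0.4 3.5 -1 -1; 28 -27 3 -0.4 3.5 -1 -1; 28 -27 3 -0.4 3.5 -1 -1; 28 -27 0 -0.4 3.5 -1 -1; 28 -27 0 -0.4 3.5 -1 -1; 28 -27 0 -0.4 3.5 -1 -1"

```text
time: 13.0
eef_pos: [0.6585, 0.0254, 0.2475]
tcp_rot: [0.706, 0.708, -0.024, -0.025]
contact_force: [0.8, 1.2, 0.4]
opening: 0.134
```

Run:
```python
from fit import *
go([.677,.03,.24],down(0));print(get_state()["opening"])
```

```text
at [0.6585 0.0254 0.2475] shift [18.5  4.6 -7.5] rot [-0.1 -4.  -0.2] rows>= 0.7 q [-0.11  0.28  1.56 -0.01  1.37 -0.11] F [0.8 1.2 0.4]
0.1341690884582304
```

Request:
jog_arm --targets "12 3 -5 0 -3 0 -1; 6 1 -2 0 -1 0 -1; 0 0 0 0 0 0 -1; 0 0 0 0 0 0 -1"

```text
time: 13.33
eef_pos: [0.6802, 0.0209, 0.2224]
tcp_rot: [0.71, 0.704, -0.007, -0.008]
contact_force: [-0.1, 0.8, -0.2]
opening: 0.135
```

Run:
```python
from fit import *
go([.677,.03,.24],down(0))
c=read_camera("wrist");cv2.imwrite("pics/w12.png",c["pixels"])
c2=read_camera("scene");cv2.imwrite("pics/s12.png",cv2.resize(c2["pixels"][130:350,230:450],None,fx=3,fy=3,interpolation=2))
for l in ("slot1",.539),("s2",.585),("s3",.631),("s4",.677): print(l,[proj(c,[l[1]+dx,.03+dy,.076]).round(0).tolist() for dx in(-.01,.01) for dy in (-.065,.065)])
```

```text
at [0.6802 0.0209 0.2224] shift [-3.2  9.1 17.6] rot [-0.1 -1.2  0.5] rows>= 0.6 q [-0.12  0.32  1.56 -0.    1.29 -0.11] F [-0.1  0.8 -0.2]
('slot1', 0.539) [[185.0, 231.0], [165.0, 108.0], [203.0, 231.0], [185.0, 107.0]]
('s2', 0.585) [[227.0, 231.0], [212.0, 107.0], [245.0, 231.0], [233.0, 107.0]]
('s3', 0.631) [[269.0, 232.0], [260.0, 107.0], [287.0, 232.0], [281.0, 107.0]]
('s4', 0.677) [[311.0, 232.0], [309.0, 106.0], [329.0, 232.0], [330.0, 106.0]]
```

View pics/w12.png

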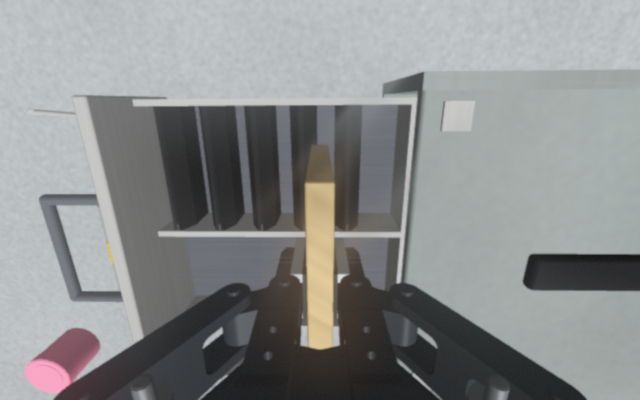

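View pics/s12.png

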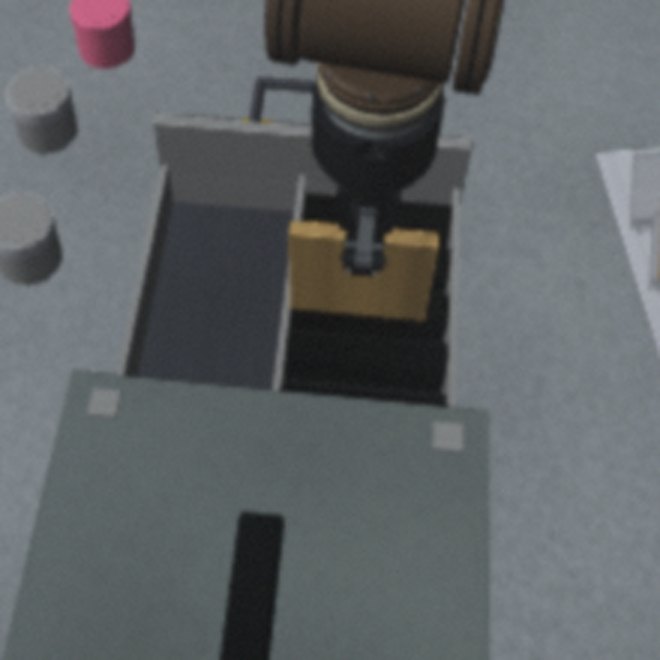

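Run:
```python
from fit import *
c=read_camera("wrist")
p=cv2.convertScaleAbs(c["pixels"][90:250,140:430],alpha=1.8,beta=20)
cv2.imwrite("pics/w13.png",cv2.resize(p,None,fx=2.7,fy=2.7,interpolation=2))
```

```text
(no output)
```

View pics/w13.png

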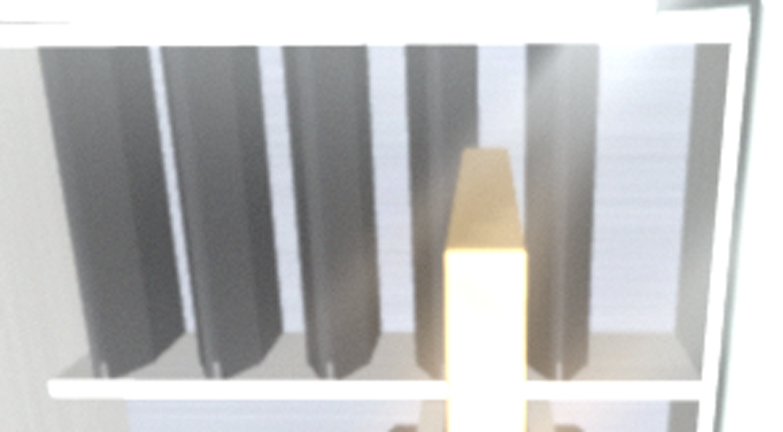

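Run:
```python
from fit import *
c=read_camera("wrist");q=lambda u,v:[140+u/2.7-.3,90+v/2.7-.3]
for u in (103,215,330,558): print(onz(c,q(u,365),.076).round(4))
print("chest",onz(c,[421,76],.152),"lipfront",onz(c,[88,140],.134), "div",onz(c,q(460,388),.08), "wallL",onz(c,q(460,25),.08))
# pad
for l in ("a",(440+525)/2,248),("b",(465+507)/2,148): print(l, q(l[1],l[2]))
s=get_state();T=s["eef_pos"];R=Ro.from_quat(s["tcp_rot"]).as_matrix()
for dz in (-.034,.066): print(dz,[proj(c,T+R@np.array([dx,dy,dz])).round(1).tolist() for dx in (-.05,.05) for dy in (-.006,.006)])
go([.677,.03,.24],down(0))
```

```text
[ 0.5219 -0.0276  0.076 ]
[ 0.5676 -0.0276  0.076 ]
[ 0.6143 -0.0276  0.076 ]
[ 0.7061 -0.0275  0.076 ]
chest [0.74876141 0.11637134 0.152     ] lipfront [0.4926409  0.07206674 0.134     ] div [ 0.66685278 -0.03579161  0.08      ] wallL [0.66924384 0.10231041 0.08      ]
('a', 482.5, 248) [318.4037037037037, 181.55185185185184]
('b', 486.0, 148) [319.7, 144.5148148148148]
-0.034 [[308.7, 377.9], [333.1, 377.9], [305.7, 181.1], [336.8, 181.1]]
0.066 [[313.1, 267.4], [327.9, 267.4], [312.2, 144.0], [329.1, 144.0]]
at [0.6807 0.0216 0.2257] shift [-3.7  8.4 14.3] rot [-0.  -0.9  0.4] rows>= 0.5 q [-0.12  0.31  1.55 -0.    1.29 -0.11] F [-0.4 -0.3 -0.8]
```

Request:
jog_arm --targets "1 10 -15 0 -0.8 0.4 -1; 0 0 -20 0 0 0 -1; 0 0 -10 0 0 0 -1; 0 0 0 0 0 0 -1; 0 0 0 0 0 0 -1"

```text
time: 13.95
eef_pos: [0.6814, 0.0351, 0.1889]
tcp_rot: [0.706, 0.709, 0.004, 0.004]
contact_force: [0.1, -0.1, -0.2]
opening: 0.135
```

Run:
```python
from fit import *
go([.682,.032,.090],down(0))
c=read_camera("wrist")
p=cv2.convertScaleAbs(c["pixels"][80:260,140:430],alpha=1.6,beta=20)
cv2.imwrite("pics/w14.png",cv2.resize(p,None,fx=2.7,fy=2.7,interpolation=2))
```

```text
at [0.6814 0.0351 0.1889] shift [  0.6  -3.1 -98.9] rot [ 0.1  0.7 -0.2] rows>= 2.7 q [-0.1   0.33  1.6   0.    1.2  -0.1 ] F [ 0.1 -0.1 -0.2]
```

View pics/w14.png

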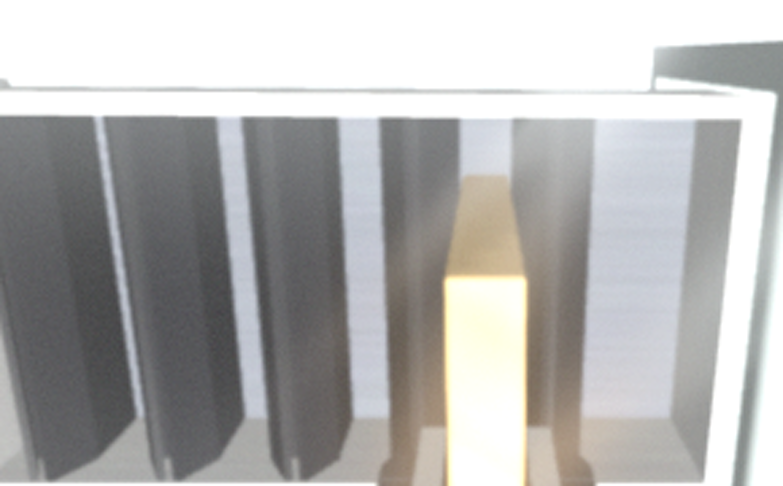

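Request:
jog_arm --targets "0 -2 -15 0 0.5 0 -1; 0 0 -15 0 0 0 -1; 0 0 -15 0 0 0 -1; 0 0 0 0 0 0 -1"

```text
time: 14.33
eef_pos: [0.6833, 0.0325, 0.1449]
tcp_rot: [0.706, 0.709, 0.003, 0.004]
contact_force: [-1.8, 0.4, -1.4]
opening: 0.138
```

Run:
```python
from fit import *
go([.682,.032,.090],down(0))
```

```text
at [0.6833 0.0325 0.1449] shift [ -1.3  -0.5 -54.9] rot [ 0.1  0.5 -0.2] rows>= 1.5 q [-0.1   0.38  1.63 -0.    1.13 -0.1 ] F [-1.8  0.4 -1.4]
```

Request:
jog_arm --targets "-1 0 -13 0 0.5 0 -1; 0 0 -12 0 0 0 -1; 0 0 -12 0 0 0 -1; 0 0 -8 0 0 0 -1; 0 0 0 0 0 0 -1"

```text
time: 14.75
eef_pos: [0.6817, 0.0319, 0.0938]
tcp_rot: [0.706, 0.708, -0.001, -0.0]
contact_force: [0.0, 0.0, -1.1]
opening: 0.134
```

Run:
```python
from fit import *
go([.682,.032,.090],down(0))
c=read_camera("wrist")
p=cv2.convertScaleAbs(c["pixels"][80:380,140:460],alpha=1.6,beta=20)
cv2.imwrite("pics/w15.png",cv2.resize(p,None,fx=2,fy=2,interpolation=2))
```

```text
at [0.6817 0.0319 0.0938] shift [ 0.3  0.1 -3.8] rot [ 0.1 -0.1 -0.2] rows>= 0.1 q [-0.1   0.44  1.65 -0.    1.06 -0.1 ] F [ 0.   0.  -1.1]
```

View pics/w15.png

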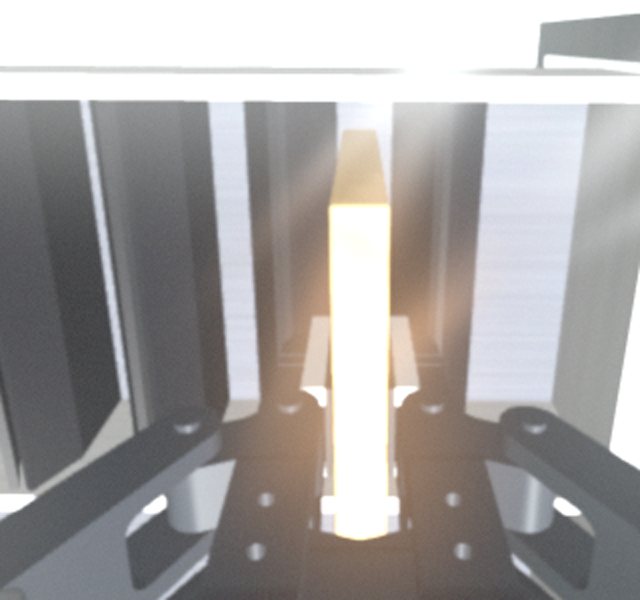

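Pad A is in slot 4, nearly on the floor (about 4 mm to go). I'll lower it gently, release with a small opening, and lift.

Request:
jog_arm --targets "0 0 -4 0 0 0 -1; 0 0 -2 0 0 0 -1; 0 0 0 0 0 0 -0.45; 0 0 0 0 0 0 -0.45; 0 0 0 0 0 0 -0.45; 0 0 0 0 0 0 -0.45; 0 0 20 0 0 0 -0.45; 0 0 25 0 0 0 -0.45; 0 0 30 0 0 0 -0.45; 0 0 30 0 0 0 -0.45"

```text
time: 15.63
eef_pos: [0.6788, 0.0322, 0.1908]
tcp_rot: [0.706, 0.708, -0.004, -0.004]
contact_force: [0.8, 0.2, 0.1]
opening: 0.274
```

Run:
```python
from fit import *
go([.47,.3,.25],padtool(10.5))
c=read_camera("wrist")
cv2.imwrite("pics/w16.png",c["pixels"])
```

```text
at [0.6788 0.0322 0.1908] shift [-208.8  267.8   59.2] rot [  3.4 -35.6  10. ] rows>= 9.6 q [-0.1   0.33  1.59 -0.    1.23 -0.1 ] F [0.8 0.2 0.1]
```

View pics/w16.png

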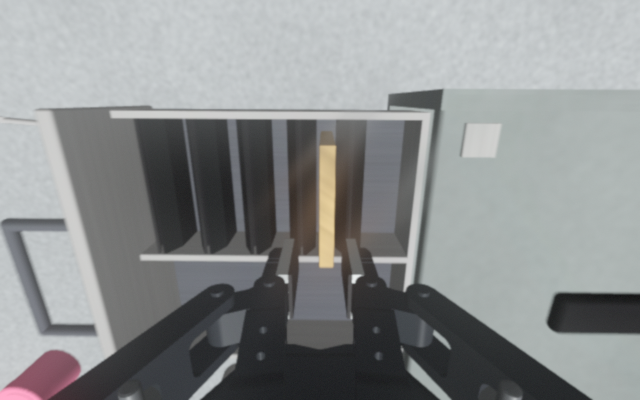

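Request:
jog_arm --targets "0 0 35 0 0 0 0; -24 30 10 0.3 -3.6 1 0; -24 30 0 0.3 -3.6 1 0; -24 30 0 0.3 -3.6 1 0; -24 30 0 0.3 -3.6 1 0; -24 30 0 0.3 -3.6 1 0; -24 30 0 0.3 -3.6 1 0; -24 30 0 0.3 -3.6 1 0; -24 30 0 0.3 -3.6 1 0; -24 30 0 0.3 -3.6 1 0"

```text
time: 16.52
eef_pos: [0.4688, 0.3036, 0.2582]
tcp_rot: [0.618, 0.723, 0.237, 0.198]
contact_force: [-0.0, 0.1, 0.3]
opening: 0.504
```

Run:
```python
from fit import *
go([.4585,.3207,.1364],padtool(10.5))
```

```text
at [0.4688 0.3036 0.2582] shift [ -10.3   17.1 -121.8] rot [-0.5  0.9  1.4] rows>= 3.4 q [ 0.47 -0.27  2.17 -0.29  0.65  0.5 ] F [-0.   0.1  0.3]
```

Request:
jog_arm --targets "-4 5 -30 -0.2 0.4 0.7 0; -4 5 -30 -0.2 0.4 0.7 0; -3 5 -30 0 0 0 0; 0 2 -20 0 0 0 0; 0 0 0 0 0 0 0"

```text
time: 16.93
eef_pos: [0.4485, 0.3299, 0.1496]
tcp_rot: [0.602, 0.737, 0.241, 0.192]
contact_force: [-0.7, 0.2, -0.4]
opening: 0.5
```

Run:
```python
from fit import *
go([.498,.328,.079],padtool(10.5))
c=read_camera("wrist");cv2.imwrite("pics/w17.png",c["pixels"])
for l in ((-6,50,50),(6,50,50),(-6,-50,50),(6,-50,50)): print(l,proj(c,np.array([.507,.3297,.066])+padR(10.5)@(np.array(l)/1000)).round(1))
```

```text
at [0.4485 0.3299 0.1496] shift [ 49.5  -1.9 -70.6] rot [-0.6  0.8 -1.1] rows>= 2.4 q [ 0.54 -0.12  2.27 -0.46  0.43  0.7 ] F [-0.7  0.2 -0.4]
(-6, 50, 50) [307.8 164.2]
(6, 50, 50) [325.5 164.4]
(-6, -50, 50) [307.9 291.1]
(6, -50, 50) [323.3 291.1]
```

View pics/w17.png

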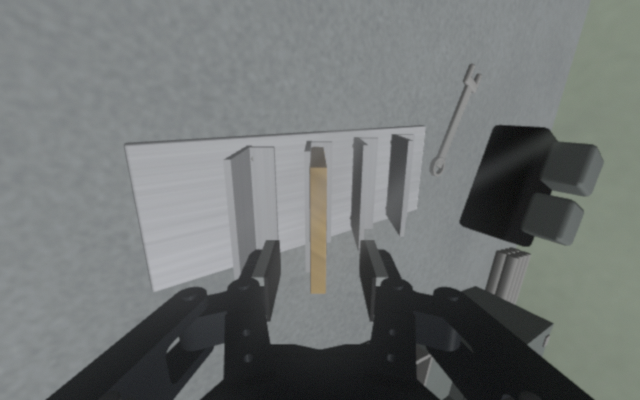

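Request:
jog_arm --targets "8 0 -22 -0.3 0.4 -0.5 0; 9 0 -22 -0.3 0.4 -0.5 0; 9 0 -18 0 0 0 0; 0 0 0 0 0 0 0"

```text
time: 17.32
eef_pos: [0.4818, 0.3328, 0.0981]
tcp_rot: [0.608, 0.731, 0.24, 0.195]
contact_force: [-0.8, -0.7, 0.1]
opening: 0.5
```

Run:
```python
from fit import *
go([.498,.328,.079],padtool(10.5))
```

```text
at [0.4818 0.3328 0.0981] shift [ 16.2  -4.8 -19.1] rot [-0.5  0.9 -0.1] rows>= 0.7 q [ 0.51  0.04  2.23 -0.61  0.33  0.85] F [-0.8 -0.7  0.1]
```

Request:
jog_arm --targets "7 -2 -12 -0.3 0.4 0 0; 6 -2 -10 0 0 0 0; 0 0 0 0 0 0 0; 0 0 0 0 0 0 0"

```text
time: 17.65
eef_pos: [0.501, 0.3302, 0.0854]
tcp_rot: [0.608, 0.73, 0.241, 0.197]
contact_force: [-0.0, -0.1, 0.1]
opening: 0.496
```

Run:
```python
from fit import *
go([.498,.328,.079],padtool(10.5))
c=read_camera("wrist");cv2.imwrite("pics/w18.png",c["pixels"])
```

```text
at [0.501  0.3302 0.0854] shift [-3.  -2.2 -6.4] rot [-0.5  1.2  0. ] rows>= 0.2 q [ 0.49  0.09  2.2  -0.65  0.29  0.88] F [-0.  -0.1  0.1]
```

View pics/w18.png

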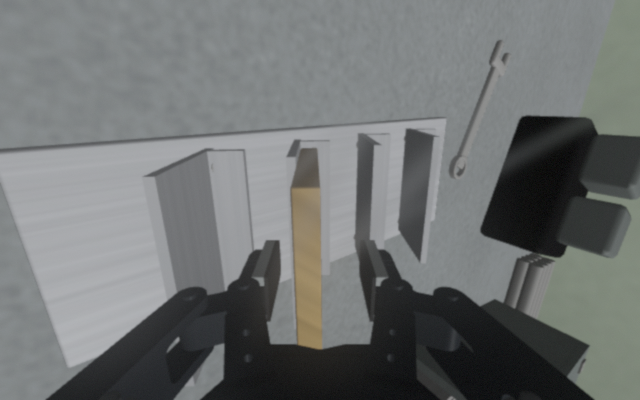

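Request:
jog_arm --targets "-4 -2 -6 0 1 0 0; 0 0 -1 0 0 0 0; 0 0 0 0 0 0 -1; 0 0 0 0 0 0 -1; 0 0 0 0 0 0 -1; 0 0 0 0 0 0 -1; 0 0 0 0 0 0 -1; 0 0 0 0 0 0 -1"

```text
time: 18.37
eef_pos: [0.4989, 0.3305, 0.0871]
tcp_rot: [0.609, 0.73, 0.241, 0.193]
contact_force: [-0.2, 0.6, -0.6]
opening: 0.136
```

Run:
```python
from fit import *
go([.498,.328,.079],padtool(10.5));s=get_state();print(s["opening"])
c=read_camera("wrist");cv2.imwrite("pics/w19.png",c["pixels"])
T=s["eef_pos"];R=Ro.from_quat(s["tcp_rot"]).as_matrix()
for dz in (-.034,.066): print(dz,[proj(c,T+R@np.array([dx,dy,dz])).round(1).tolist() for dx in (-.05,.05) for dy in (-.006,.006)])
```

```text
at [0.4989 0.3305 0.0871] shift [-0.9 -2.5 -8.1] rot [-0.8  0.8 -0. ] rows>= 0.2 q [ 0.49  0.09  2.2  -0.61  0.29  0.84] F [-0.2  0.6 -0.6]
0.1363300986189576
-0.034 [[305.9, 376.7], [330.2, 376.6], [302.2, 180.8], [333.1, 180.8]]
0.066 [[311.3, 267.0], [325.9, 266.9], [310.0, 144.0], [326.9, 144.0]]
```

View pics/w19.png

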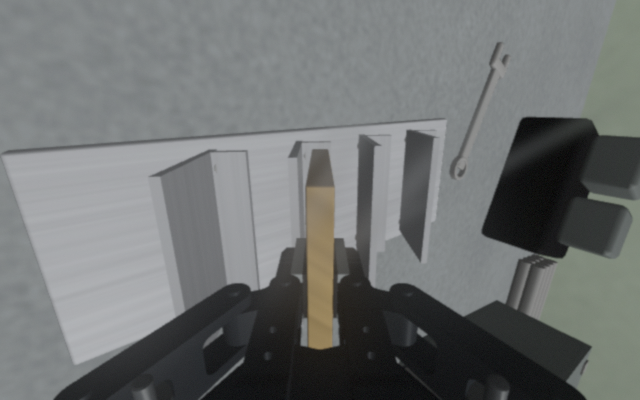

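Request:
jog_arm --targets "-12 -2 20 0 0 0 -1; -12 -2 20 0 0 0 -1; -8 -2 22 0 0 0 -1; -4 -1 25 0 0 0 -1; 0 0 30 0 0 0 -1; 0 0 30 0 0 0 -1; 0 0 10 0 0 0 -1"

```text
time: 19.0
eef_pos: [0.4553, 0.3199, 0.2401]
tcp_rot: [0.611, 0.733, 0.232, 0.189]
contact_force: [-0.1, 0.1, 0.5]
opening: 0.135
```

Run:
```python
from fit import *
go([.591,.032,.25],down(0));s=get_state();print(s["opening"])
```

```text
at [0.4553 0.3199 0.2401] shift [ 135.7 -287.9    9.9] rot [ -3.6  34.7 -10.1] rows>= 8.8 q [ 0.51 -0.25  2.19 -0.3   0.64  0.52] F [-0.1  0.1  0.5]
0.13490742325962143
```

Request:
jog_arm --targets "8 -24 8 -0.4 3.5 -1 -1; 14 -29 6 -0.4 3.5 -1 -1; 14 -29 4 -0.4 3.5 -1 -1; 14 -29 0 -0.4 3.5 -1 -1; 14 -29 0 -0.4 3.5 -1 -1; 14 -29 0 -0.4 3.5 -1 -1; 14 -29 0 -0.4 3.5 -1 -1; 14 -29 0 -0.4 3.5 -1 -1; 14 -29 0 -0.4 3.5 -1 -1; 5 -10 0 0 0 0 -1"

```text
time: 19.83
eef_pos: [0.5806, 0.0432, 0.2543]
tcp_rot: [0.701, 0.713, 0.012, 0.008]
contact_force: [-0.1, -0.3, -0.0]
opening: 0.133
```

Run:
```python
from fit import *
go([.591,.032,.2],down(0));s=get_state();print(s["opening"])
```

```text
at [0.5806 0.0432 0.2543] shift [ 10.4 -11.2 -54.3] rot [-0.3  1.6 -1. ] rows>= 1.6 q [-0.1   0.05  1.8   0.01  1.26 -0.12] F [-0.1 -0.3 -0. ]
0.13320112109153467
```

Request:
jog_arm --targets "8 -4 -25 0 1 -1 -1; 2 0 -25 0 0 0 -1; 0 0 0 0 0 0 -1; 0 0 0 0 0 0 -1"

```text
time: 20.17
eef_pos: [0.5927, 0.0341, 0.1991]
tcp_rot: [0.71, 0.704, 0.005, 0.002]
contact_force: [0.2, -0.4, 0.4]
opening: 0.137
```

Run:
```python
from fit import *
go([.591,.032,.09],down(0))
c=read_camera("wrist")
s=get_state();T=s["eef_pos"];R=Ro.from_quat(s["tcp_rot"]).as_matrix()
for dz in (-.034,.066): print(dz,[proj(c,T+R@np.array([dx,dy,dz])).round(1).tolist() for dx in (-.05,.05) for dy in (-.006,.006)])
p=cv2.convertScaleAbs(c["pixels"][80:300,190:480],alpha=1.6,beta=20)
cv2.imwrite("pics/w20.png",cv2.resize(p,None,fx=2.7,fy=2.7,interpolation=2))
```

```text
at [0.5927 0.0341 0.1991] shift [  -1.7   -2.1 -109.1] rot [-0.2  0.5  0.5] rows>= 3.0 q [-0.12  0.13  1.82  0.01  1.18 -0.11] F [ 0.2 -0.4  0.4]
-0.034 [[306.7, 374.9], [330.9, 374.9], [303.1, 179.5], [333.9, 179.5]]
0.066 [[311.5, 266.1], [326.2, 266.1], [310.3, 143.3], [327.1, 143.3]]
```

View pics/w20.png

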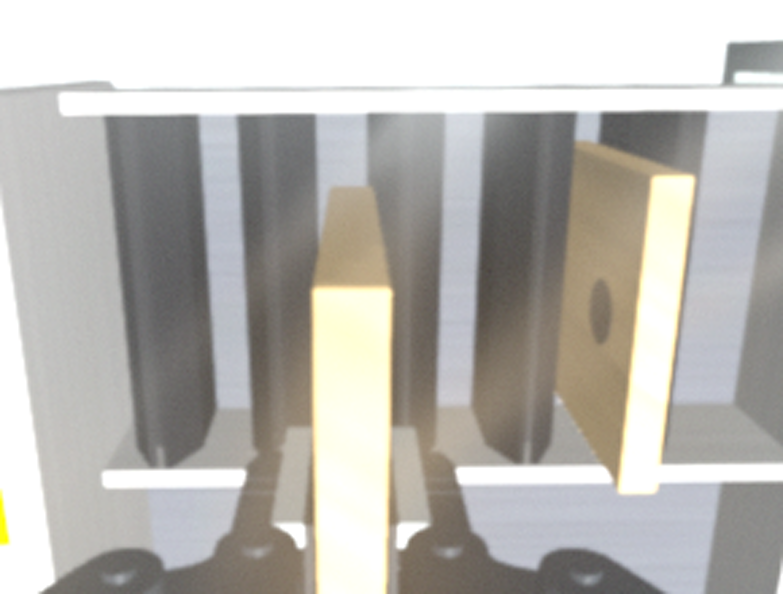

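Request:
jog_arm --targets "-3 2 -20 0 0.5 0.5 -1; 0 0 -20 0 0 0 -1; 0 0 -15 0 0 0 -1; 0 0 0 0 0 0 -1"

```text
time: 20.55
eef_pos: [0.5903, 0.0387, 0.1483]
tcp_rot: [0.706, 0.709, 0.004, 0.002]
contact_force: [-0.6, 0.8, -1.6]
opening: 0.132
```

Run:
```python
from fit import *
go([.591,.036,.09],down(0))
c=read_camera("wrist")
p=cv2.convertScaleAbs(c["pixels"][80:300,190:480],alpha=1.6,beta=20)
cv2.imwrite("pics/w21.png",cv2.resize(p,None,fx=2.7,fy=2.7,interpolation=2))
```

```text
at [0.5903 0.0387 0.1483] shift [  0.7  -2.7 -58.3] rot [-0.2  0.5 -0.3] rows>= 1.6 q [-0.11  0.18  1.86  0.    1.09 -0.11] F [-0.6  0.8 -1.6]
```

View pics/w21.png

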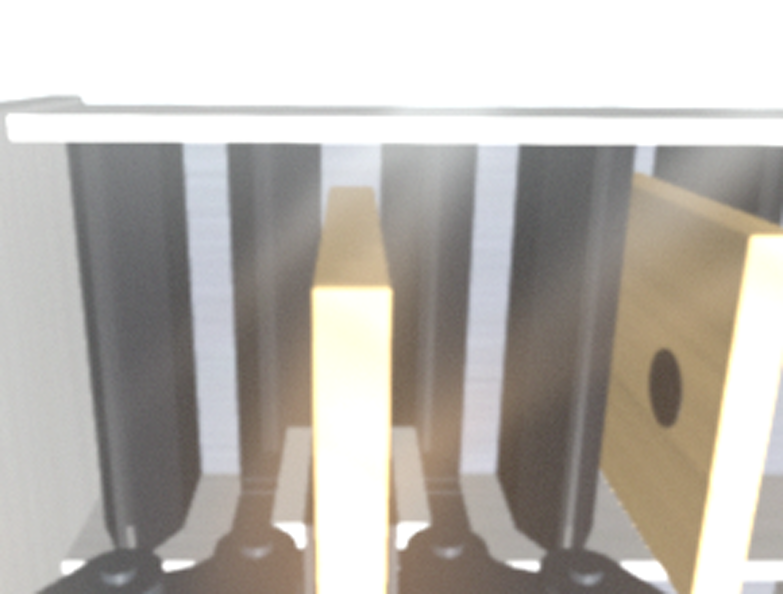

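Request:
jog_arm --targets "0 -2 -14 0 0.5 0 -1; 0 0 -13 0 0 0 -1; 0 0 -13 0 0 0 -1; 0 0 -10 0 0 0 -1; 0 0 0 0 0 0 -1"

```text
time: 21.02
eef_pos: [0.5945, 0.0372, 0.103]
tcp_rot: [0.705, 0.709, 0.005, 0.004]
contact_force: [-0.2, 0.9, -1.4]
opening: 0.134
```

Run:
```python
from fit import *
go([.591,.036,.088],down(0))
```

```text
at [0.5945 0.0372 0.103 ] shift [ -3.5  -1.2 -15. ] rot [-0.1  0.8 -0.4] rows>= 0.4 q [-0.11  0.24  1.88  0.    1.01 -0.12] F [-0.2  0.9 -1.4]
```

Request:
jog_arm --targets "-4 0 -5 0 0.8 0 -1; 0 0 -5 0 0 0 -1; 0 0 -5 0 0 0 -1; 0 0 0 0 0 0 -1"

```text
time: 21.35
eef_pos: [0.5955, 0.0363, 0.0935]
tcp_rot: [0.705, 0.709, 0.003, 0.003]
contact_force: [-0.1, -0.1, -0.3]
opening: 0.132
```

Run:
```python
from fit import *
go([.591,.036,.088],down(0))
c=read_camera("wrist")
p=cv2.convertScaleAbs(c["pixels"][80:300,190:480],alpha=1.6,beta=20)
cv2.imwrite("pics/w22.png",cv2.resize(p,None,fx=2.7,fy=2.7,interpolation=2))
```

```text
at [0.5955 0.0363 0.0935] shift [-4.5 -0.3 -5.5] rot [-0.   0.5 -0.3] rows>= 0.2 q [-0.11  0.26  1.88  0.    0.99 -0.12] F [-0.1 -0.1 -0.3]
```

View pics/w22.png

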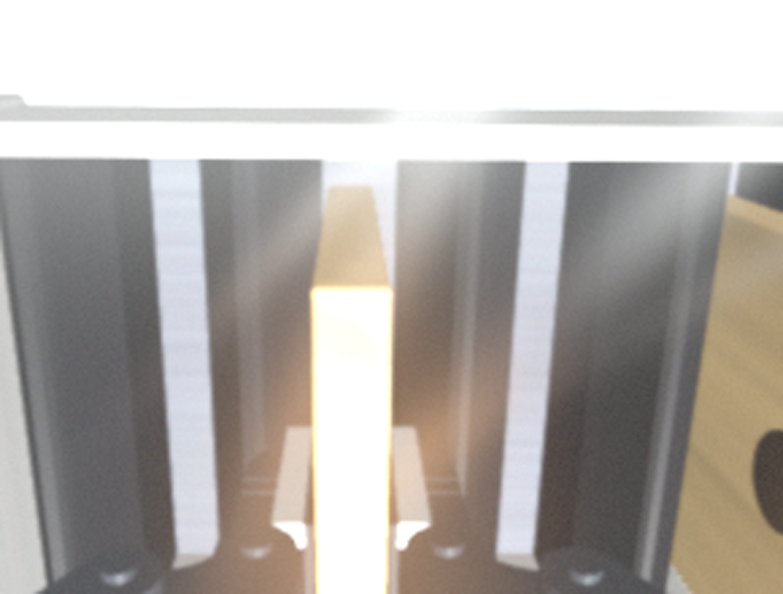

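Request:
jog_arm --targets "1 0 -5 0 0.3 0 -1; 0 0 -3 0 0 0 -1; 0 0 0 0 0 0 -0.45; 0 0 0 0 0 0 -0.45; 0 0 0 0 0 0 -0.45; 0 0 0 0 0 0 -0.45; 0 0 20 0 0 0 -0.45; 0 0 25 0 0 0 -0.45; 0 0 30 0 0 0 -0.45; 0 0 35 0 0 0 -0.45"

```text
time: 22.23
eef_pos: [0.5907, 0.0365, 0.189]
tcp_rot: [0.705, 0.709, -0.005, -0.007]
contact_force: [0.9, -0.3, -0.7]
opening: 0.273
```

Run:
```python
from fit import *
go([.56,-.28,.2],down(0))
c=read_camera("wrist");cv2.imwrite("pics/w23.png",c["pixels"])
c=read_camera("scene");cv2.imwrite("pics/s23.png",c["pixels"])
t=read_camera("top");cv2.imwrite("pics/t23.png",t["pixels"])
for cc in (c,t): print([(np.round(r["uv"],1).tolist(),round(r["p"],2),onz(cc,r["uv"],.031).round(3).tolist()) for r in mark_of("tin1_c",cc)])
```

```text
at [0.5907 0.0365 0.189 ] shift [ -30.7 -316.5   11. ] rot [-0.1 -1.  -0.3] rows>= 8.8 q [-0.11  0.15  1.81  0.    1.19 -0.11] F [ 0.9 -0.3 -0.7]
[([238.7, 208.1], 0.95, [0.557, -0.28, 0.031]), ([196.0, 240.1], 0.42, [0.666, -0.366, 0.031])]
[([400.0, 202.4], 0.92, [0.554, -0.281, 0.031]), ([435.5, 177.1], 0.39, [0.628, -0.382, 0.031])]
```

View pics/w23.png

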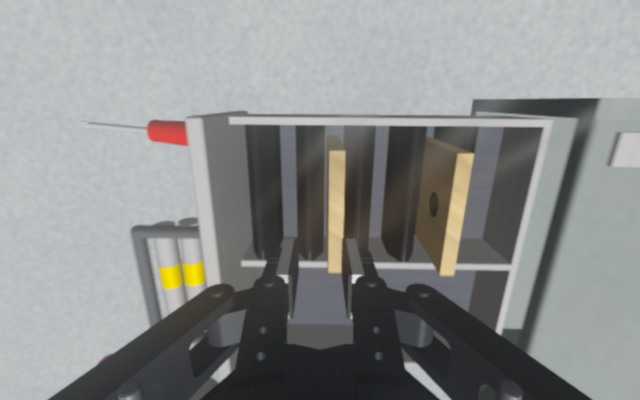

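View pics/s23.png

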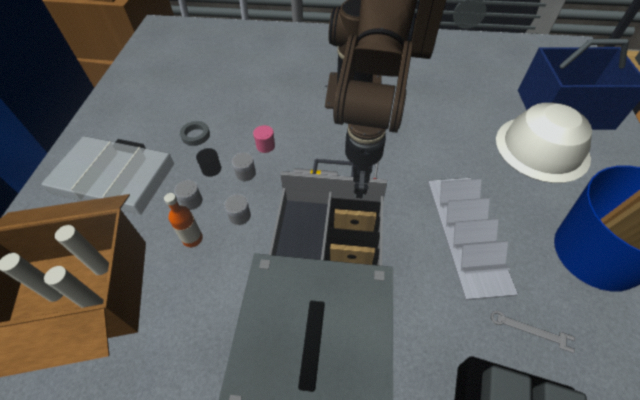

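View pics/t23.png

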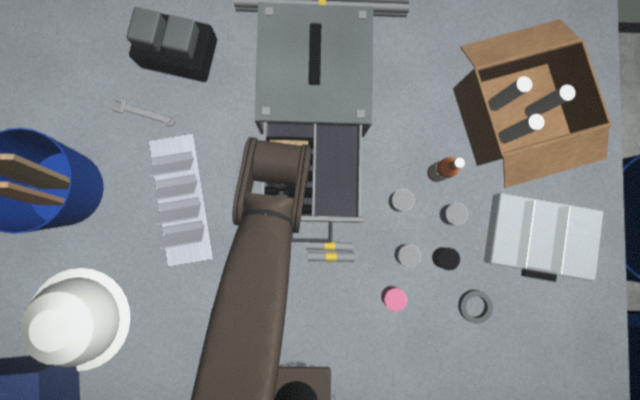

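Request:
jog_arm --targets "0 -15 15 0 0 0 -0.45; -3 -34 0 0 0 0 0; -3 -36 0 0 0 0 1; -3 -36 0 0 0 0 1; -3 -36 0 0 0 0 1; -3 -36 0 0 0 0 1; -3 -36 0 0 0 0 1; -3 -36 0 0 0 0 1; -3 -30 0 0 0 0 1; 0 0 0 0 0 0 1"

```text
time: 23.32
eef_pos: [0.5531, -0.2642, 0.1795]
tcp_rot: [0.702, 0.711, -0.012, -0.025]
contact_force: [-0.2, 0.5, 1.2]
opening: 1.0
```

Run:
```python
from fit import *
go([.56,-.281,.2],down(0))
c=read_camera("wrist");cv2.imwrite("pics/w24.png",c["pixels"])
print([(np.round(r["uv"],1).tolist(),round(r["p"],2),onz(c,r["uv"],.031).round(4).tolist()) for r in mark_of("tin1_c",c)])
```

```text
at [ 0.5531 -0.2642  0.1795] shift [  6.9 -16.8  20.5] rot [-1.  -2.9 -0.7] rows>= 0.8 q [-0.61  0.23  1.75 -0.02  1.22 -0.61] F [-0.2  0.5  1.2]
[([336.6, 199.2], 0.74, [0.5634, -0.2806, 0.031])]
```

View pics/w24.png

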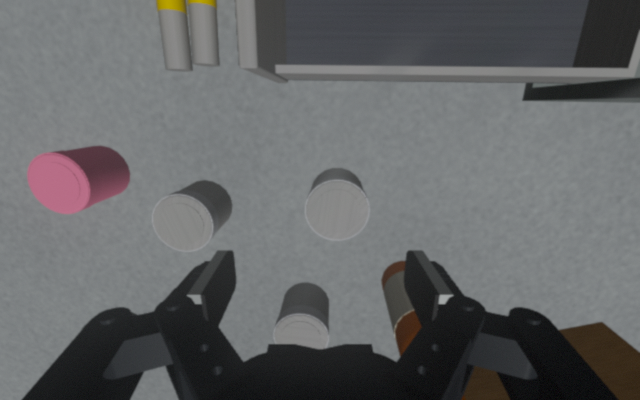

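Run:
```python
from fit import *
c=read_camera("wrist")
for u in ([338,209],[184,220],[302,331]): print(onz(c,u,.062).round(4))
```

```text
[ 0.5647 -0.2756  0.062 ]
[ 0.4138 -0.2922  0.062 ]
[ 0.5303 -0.4178  0.062 ]
```

Request:
jog_arm --targets "8 -10 -30 -1 -2.9 -0.7 1; 3 -5 -30 0 0 0 1; 0 0 -25 0 0 0 1; 0 0 0 0 0 0 1"

```text
time: 23.8
eef_pos: [0.567, -0.268, 0.0927]
tcp_rot: [0.703, 0.711, 0.003, 0.001]
contact_force: [-1.7, 0.9, -1.3]
opening: 1.0
```

Run:
```python
from fit import *
go([.564,-.279,.012],down(0))
c=read_camera("wrist");cv2.imwrite("pics/w25.png",c["pixels"])
```

```text
at [ 0.567  -0.268   0.0927] shift [ -3.  -11.  -80.7] rot [-0.2  0.2 -0.6] rows>= 2.3 q [-0.61  0.33  1.8   0.01  1.02 -0.62] F [-1.7  0.9 -1.3]
```

View pics/w25.png

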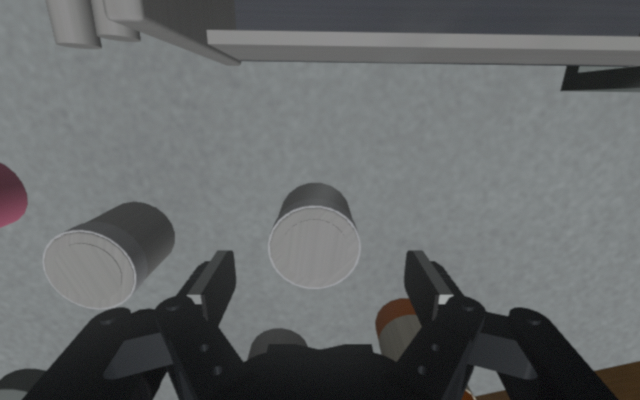

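Run:
```python
from fit import *
c=read_camera("wrist")
print(onz(c,[315,247],.062).round(4)); s=get_state(); print(s["eef_pos"])
```

```text
[ 0.5653 -0.2831  0.062 ]
[ 0.56970028 -0.26981149  0.09787644]
```

Request:
jog_arm --targets "-3 -8 -20 0 0.2 -0.6 1; 0 0 -20 0 0 0 1; 0 0 0 0 0 0 1"

```text
time: 24.15
eef_pos: [0.5719, -0.2777, 0.0653]
tcp_rot: [0.705, 0.709, 0.003, 0.01]
contact_force: [-1.0, 0.1, -1.5]
opening: 0.999
```

Run:
```python
from fit import *
c=read_camera("wrist");cv2.imwrite("pics/w26.png",c["pixels"])
go([.564,-.279,.012],down(0))
```

```text
at [ 0.5731 -0.2784  0.0675] shift [ -9.1  -0.6 -55.5] rot [ 0.6  1.2 -0.3] rows>= 1.6 q [-0.61  0.37  1.79  0.    0.96 -0.62] F [ 0.8 -0.7  0.9]
```

View pics/w26.png

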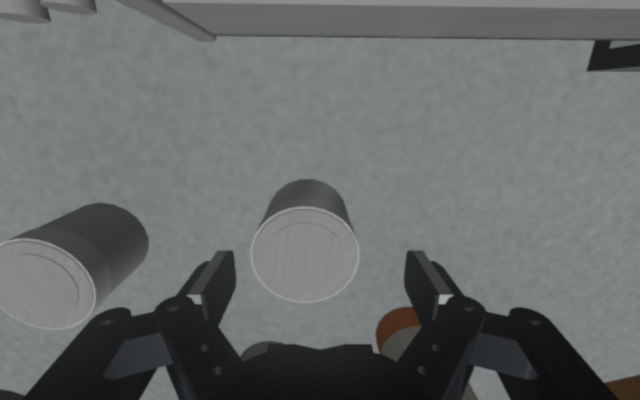

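Request:
jog_arm --targets "-10 -4 -3 0.4 1.2 0 1; -1 0 -15 0 0.3 0 1; 0 0 0 0 0 0 1"

```text
time: 24.45
eef_pos: [0.5649, -0.2839, 0.0556]
tcp_rot: [0.704, 0.71, -0.003, 0.004]
contact_force: [-0.6, 0.9, -1.1]
opening: 0.994
```

Run:
```python
from fit import *
c=read_camera("wrist");cv2.imwrite("pics/w27.png",c["pixels"])
go([.565,-.282,.012],down(0))
```

```text
at [ 0.566  -0.2847  0.0574] shift [ -1.    2.7 -45.4] rot [ 0.7  0.2 -0.4] rows>= 1.3 q [-0.62  0.38  1.8  -0.01  0.95 -0.63] F [-0.  -1.   0.3]
```

View pics/w27.png

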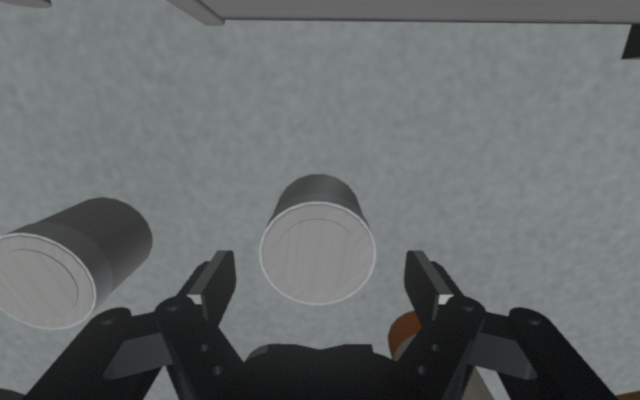

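Centred (lid at (318,252) between the fingers). I'll descend and grip.

Request:
jog_arm --targets "-1 2 -15 0.5 0.3 0 1; -1 0 -15 0 0.3 0 1; -1 0 -13 0 0.3 0 1; 0 0 0 0 0 0 1"

```text
time: 24.83
eef_pos: [0.5639, -0.2834, 0.0128]
tcp_rot: [0.705, 0.71, -0.005, -0.002]
contact_force: [-0.5, 0.0, -1.1]
opening: 0.995
```

Run:
```python
from fit import *
c=read_camera("wrist");cv2.imwrite("pics/w28.png",c["pixels"])
go([.565,-.282,.012],down(0))
```

```text
at [ 0.5643 -0.2837  0.0137] shift [ 0.7  1.7 -1.7] rot [ 0.3 -0.5 -0.4] rows>= 0.1 q [-0.62  0.45  1.8  -0.01  0.9  -0.62] F [0.3 0.8 0.4]
```

View pics/w28.png

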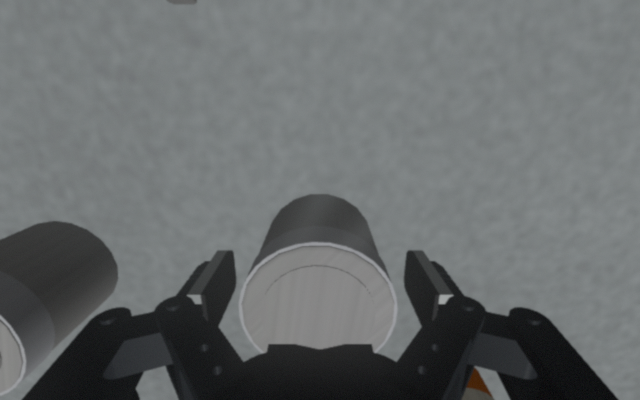

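Request:
jog_arm --targets "0 0 0 0 0 0 -1; 0 0 0 0 0 0 -1; 0 0 0 0 0 0 -1; 0 0 0 0 0 0 -1; 0 0 0 0 0 0 -1; 0 0 10 0 0 0 -1; 0 0 15 0 0 0 -1; 0 0 0 0 0 0 -1; 0 0 0 0 0 0 -1; 0 0 0 0 0 0 -1" --force 60

```text
time: 25.72
eef_pos: [0.5645, -0.2836, 0.0408]
tcp_rot: [0.704, 0.71, -0.005, -0.001]
contact_force: [0.5, 0.6, -1.5]
opening: 0.691
```

Run:
```python
from fit import *
c=read_camera("wrist");cv2.imwrite("pics/w29.png",c["pixels"])
go([.565,-.282,.012],down(0));print(get_state()["opening"])
c=read_camera("wrist");go([.565,-.282,.012],down(0))
```

```text
at [ 0.5643 -0.2834  0.0405] shift [  0.7   1.4 -28.5] rot [ 0.3 -0.5 -0.4] rows>= 0.8 q [-0.62  0.41  1.8  -0.01  0.94 -0.62] F [-0.1 -1.1 -1.6]
0.6862998930057248
at [ 0.5641 -0.2833  0.0401] shift [  0.9   1.3 -28.1] rot [ 0.2 -0.6 -0.4] rows>= 0.8 q [-0.62  0.41  1.8  -0.01  0.94 -0.62] F [ 0.4 -0.2 -1.7]
```

View pics/w29.png

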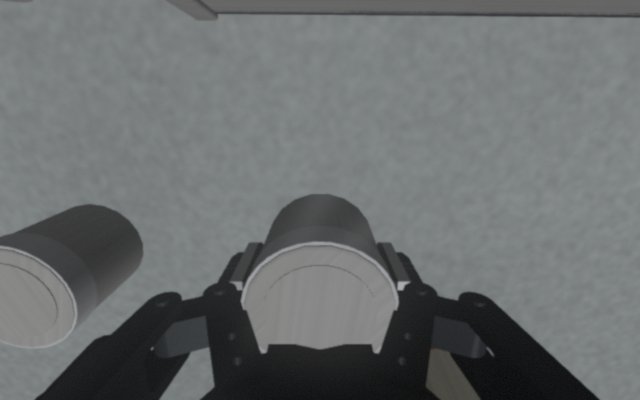

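Fz is about −1.6 N, so this tin is empty. I'll set it back down.

Request:
jog_arm --targets "0 0 -14 0 0 0 -1; 0 0 -9 0 0 0 -1; 0 0 -4 0 0 0 -1; 0 0 0 0 0 0 -1"

```text
time: 26.15
eef_pos: [0.5647, -0.2839, 0.013]
tcp_rot: [0.704, 0.71, -0.005, -0.002]
contact_force: [-2.3, 2.6, 7.0]
opening: 0.69
```

Run:
```python
from fit import *
go([.565,-.282,.0137],down(0))
```

```text
at [ 0.5647 -0.2839  0.013 ] shift [0.3 1.9 0.7] rot [ 0.2 -0.6 -0.4] rows>= 0.1 q [-0.62  0.45  1.8  -0.01  0.9  -0.62] F [-2.3  2.6  7. ]
```

Request:
jog_arm --targets "0 0 0 0 0 0 1; 0 0 0 0 0 0 1; 0 0 0 0 0 0 1; 0 0 0 0 0 0 1; 0 0 20 0 0 0 1; 0 0 30 0 0 0 1; 0 0 30 0 0 0 1; 0 0 30 0 0 0 1; 0 0 20 0 0 0 1; 0 0 0 0 0 0 1"

```text
time: 26.98
eef_pos: [0.5593, -0.2803, 0.1382]
tcp_rot: [0.704, 0.71, -0.006, -0.01]
contact_force: [1.2, -0.1, -0.2]
opening: 1.001
```

Run:
```python
from fit import *
c=read_camera("wrist");cv2.imwrite("pics/w30.png",c["pixels"])
go([.414,-.296,.14],down(0))
print([(np.round(r["uv"],1).tolist(),round(r["p"],2),onz(c,r["uv"],.031).round(4).tolist()) for r in mark_of("tin1_c",c)])
t=read_camera("top")
print([(np.round(r["uv"],1).tolist(),round(r["p"],2),onz(t,r["uv"],.031).round(4).tolist()) for r in mark_of("tin1_c",t)])
```

```text
at [ 0.5586 -0.2798  0.1363] shift [-144.6  -16.2    3.7] rot [-0.4 -1.5 -0.4] rows>= 4.0 q [-0.62  0.28  1.76 -0.01  1.12 -0.63] F [ 0.9  0.2 -0.1]
[([328.3, 196.5], 0.62, [0.5644, -0.2827, 0.031])]
[([401.6, 202.6], 0.6, [0.5537, -0.2856, 0.031])]
```

View pics/w30.png

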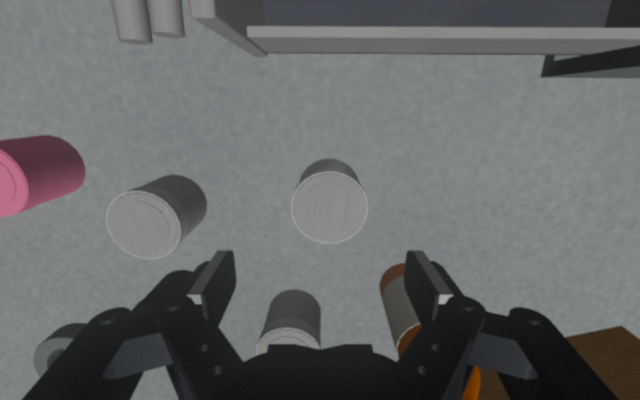

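Request:
jog_arm --targets "-36 -4 0 0 0 0 1; -36 -4 0 0 0 0 1; -36 -4 0 0 -0.5 0 1; -36 -4 0 0 -0.5 0 1; 0 0 0 0 0 0 1"

```text
time: 27.6
eef_pos: [0.403, -0.2878, 0.1166]
tcp_rot: [0.703, 0.711, -0.001, -0.021]
contact_force: [0.2, 0.9, -0.1]
opening: 0.999
```

Run:
```python
from fit import *
c=read_camera("wrist");cv2.imwrite("pics/w31.png",c["pixels"])
go([.414,-.296,.14],down(0))
print([(np.round(r["uv"],1).tolist(),round(r["p"],2),onz(c,r["uv"],.031).round(4).tolist()) for r in mark_of("tin1_c",c)])
```

```text
at [ 0.405  -0.2881  0.117 ] shift [ 9.  -7.9 23. ] rot [-1.6 -1.7 -0.7] rows>= 0.7 q [-0.82  0.04  2.08 -0.    1.06 -0.83] F [ 0.2 -0.5  0.1]
[([523.0, 200.7], 0.64, [0.5648, -0.2813, 0.031])]
```

View pics/w31.png

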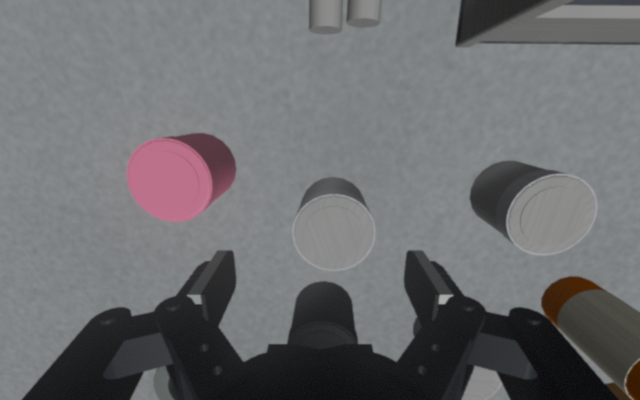

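Run:
```python
from fit import *
c=read_camera("wrist");p=onz(c,[334,231],.062);print(p)
go([p[0],p[1],.06],down(0))
```

```text
[ 0.41624492 -0.30061182  0.062     ]
at [ 0.4087 -0.2898  0.1194] shift [  7.6 -10.9 -59.4] rot [-1.4 -1.4 -0.8] rows>= 1.7 q [-0.82  0.05  2.07 -0.    1.06 -0.83] F [ 0.2 -0.7 -0.3]
```

Request:
jog_arm --targets "7 -10 -20 -1.4 -1 -0.7 1; 0 -1 -25 0 0 0 1; 0 0 -14 0 0 0 1; 0 0 0 0 0 0 1"

```text
time: 28.08
eef_pos: [0.4223, -0.3032, 0.0599]
tcp_rot: [0.706, 0.709, -0.003, 0.002]
contact_force: [-1.3, 0.7, -0.6]
opening: 0.997
```

Run:
```python
from fit import *
c=read_camera("wrist");cv2.imwrite("pics/w32.png",c["pixels"])
go([.4165,-.3005,.013],down(0))
```

```text
at [ 0.4227 -0.3036  0.061 ] shift [ -6.2   3.1 -48. ] rot [ 0.4  0.  -0.3] rows>= 1.3 q [-0.82  0.16  2.07 -0.01  0.9  -0.82] F [-0.  -0.5  0.4]
```

View pics/w32.png

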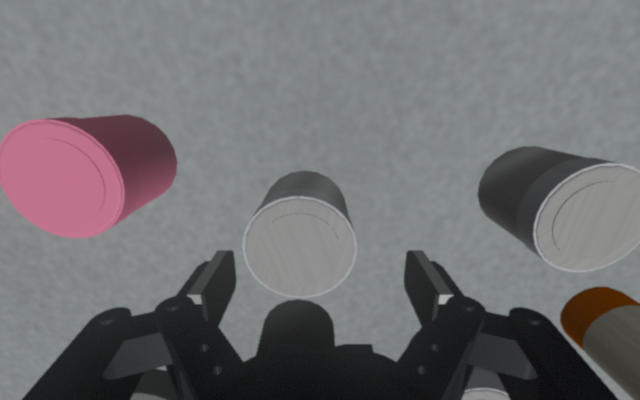

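Request:
jog_arm --targets "-10 1 -4 0.3 0.2 -0.3 1; -1 0 -12 0 0.3 0 1; 0 0 0 0 0 0 1"

```text
time: 28.38
eef_pos: [0.4139, -0.3035, 0.0459]
tcp_rot: [0.707, 0.708, -0.004, -0.001]
contact_force: [-0.8, -0.6, -0.1]
opening: 0.999
```

Run:
```python
from fit import *
c=read_camera("wrist");cv2.imwrite("pics/w33.png",c["pixels"])
go([.411,-.3005,.013],down(0))
```

```text
at [ 0.4144 -0.3041  0.0469] shift [ -3.4   3.6 -33.9] rot [ 0.3 -0.3 -0.1] rows>= 1.0 q [-0.83  0.17  2.09 -0.01  0.88 -0.82] F [ 0.3 -0.3  0.8]
```

View pics/w33.png

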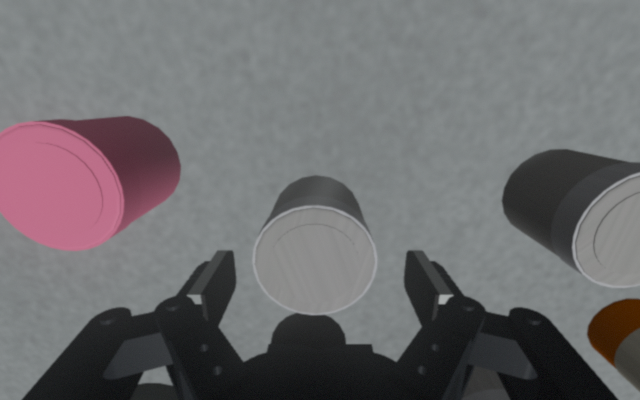

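Centre at col 315, about 2.5 mm off. I'll descend with a slight −x correction and grip.

Request:
jog_arm --targets "-3 2 -12 0.3 0 0 1; -1 0 -12 0 0.2 0 1; -1 0 -10 0 0.2 0 1; 0 0 0 0 0 0 1"

```text
time: 28.77
eef_pos: [0.41, -0.303, 0.0118]
tcp_rot: [0.707, 0.708, -0.005, -0.002]
contact_force: [-0.5, 0.7, 0.4]
opening: 1.001
```

Run:
```python
from fit import *
c=read_camera("wrist");cv2.imwrite("pics/w34.png",c["pixels"])
go([.411,-.3005,.013],down(0))
```

```text
at [ 0.4103 -0.3033  0.0125] shift [0.7 2.8 0.5] rot [ 0.3 -0.5 -0.1] rows>= 0.1 q [-0.83  0.23  2.1  -0.01  0.81 -0.82] F [-0.1 -0.3 -0.3]
```

View pics/w34.png

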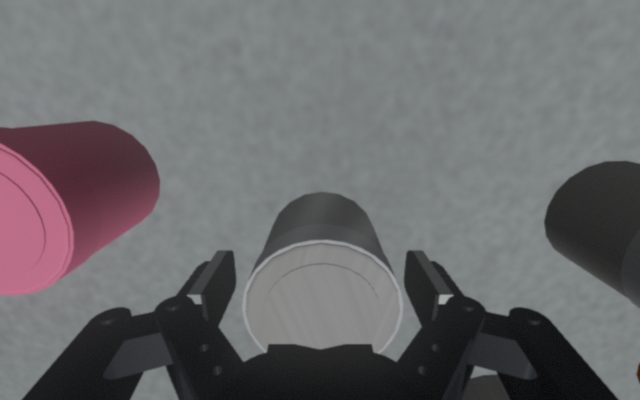

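Request:
jog_arm --targets "0 0 0 0 0 0 -1; 0 0 0 0 0 0 -1; 0 0 0 0 0 0 -1; 0 0 0 0 0 0 -1; 0 0 0 0 0 0 -1; 0 0 10 0 0 0 -1; 0 0 15 0 0 0 -1; 0 0 0 0 0 0 -1; 0 0 0 0 0 0 -1; 0 0 0 0 0 0 -1" --force 60

```text
time: 29.65
eef_pos: [0.4057, -0.2982, 0.0331]
tcp_rot: [0.706, 0.708, -0.005, -0.008]
contact_force: [-0.3, 0.3, -8.7]
opening: 0.692
```

Run:
```python
from fit import *
for i in range(3):
  c=read_camera("wrist"); go([.411,-.3005,.013],down(0))
```

```text
at [ 0.4053 -0.2978  0.0327] shift [  5.7  -2.7 -19.7] rot [-0.4 -1.1 -0.1] rows>= 0.6 q [-0.83  0.19  2.11 -0.01  0.87 -0.82] F [ 0.2  0.3 -9.3]
at [ 0.4054 -0.2978  0.0326] shift [  5.6  -2.7 -19.6] rot [-0.4 -1.1 -0.1] rows>= 0.6 q [-0.83  0.19  2.11 -0.01  0.87 -0.82] F [-0.1  0.2 -8.1]
at [ 0.4056 -0.298   0.0328] shift [  5.4  -2.5 -19.8] rot [-0.4 -1.1 -0.1] rows>= 0.6 q [-0.83  0.19  2.11 -0.01  0.87 -0.82] F [ 0.3 -0.3 -8.6]
```

It reads −8.7 N, so this is the loaded tin. I'll carry it to the bay.

Request:
jog_arm --targets "0 0 20 0 -0.5 0 -1; 0 0 30 0 -0.5 0 -1; 0 0 35 0 0 0 -1; 0 0 35 0 0 0 -1; 5 5 35 0 0 0 -1; 20 18 20 0 0 0 -1; 25 21 0 0 0 0 -1; 25 21 0 0 0 0 -1; 25 21 0 0 0 0 -1; 25 21 0 0 0 0 -1"

```text
time: 30.63
eef_pos: [0.5248, -0.1854, 0.2083]
tcp_rot: [0.71, 0.704, 0.001, -0.01]
contact_force: [-0.3, -0.8, -7.5]
opening: 0.691
```

Run:
```python
from fit import *
go([.635,-.103,.2],down(0)); print(get_state()["opening"])
```

```text
at [ 0.5248 -0.1854  0.2083] shift [110.2  82.4  -8.3] rot [-0.9 -0.7  0.5] rows>= 3.8 q [-0.52  0.06  1.88  0.01  1.22 -0.52] F [-0.3 -0.8 -7.5]
0.6906234980809662
```

Request:
jog_arm --targets "25 19 0 -0.3 0 0 -1; 25 19 0 -0.3 0 0 -1; 25 19 0 -0.3 0 0 -1; 20 14 0 0 0 0.3 -1; 0 0 0 0 0 0 -1; 0 0 0 0 0 0 -1"

```text
time: 31.13
eef_pos: [0.625, -0.1032, 0.2]
tcp_rot: [0.706, 0.708, -0.006, -0.009]
contact_force: [-0.8, 0.6, -8.9]
opening: 0.689
```

Run:
```python
from fit import *
go([.635,-.103,.0345],down(0)); print(get_state()["opening"])
c=read_camera("wrist");cv2.imwrite("pics/w35.png",c["pixels"])
t=read_camera("top");cv2.imwrite("pics/t35.png",cv2.resize(t["pixels"][90:270,230:490],None,fx=3,fy=3))
```

```text
at [ 0.625  -0.1032  0.2   ] shift [  10.     0.2 -165.5] rot [-0.2 -1.2 -0.2] rows>= 4.6 q [-0.32  0.23  1.7  -0.    1.23 -0.32] F [-0.8  0.6 -8.9]
0.6887544259106384
```

View pics/w35.png

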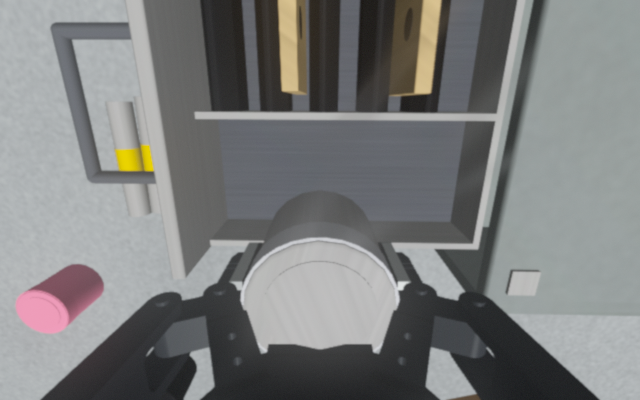

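View pics/t35.png

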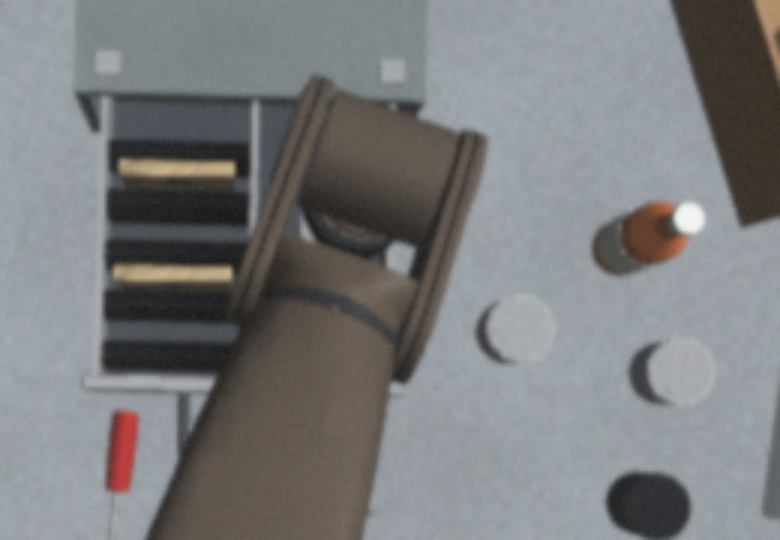

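Run:
```python
from fit import *
c=read_camera("wrist")
print(onz(c,[350,117],.078),onz(c,[230,243],.078),onz(c,[170,150],.134),onz(c,[505,100],.134), onz(c,[450,243],.078))
```

```text
[ 0.64800316 -0.03777459  0.078     ] [ 0.53078631 -0.1615357   0.078     ] [ 0.51400819 -0.05855465  0.134     ] [ 0.74745006 -0.02368593  0.134     ] [ 0.75142649 -0.15885017  0.078     ]
```

Request:
jog_arm --targets "5 1 -25 0 -1 0 -1; 0 0 -30 0 0 0 -1; 0 0 -30 0 0 0 -1; 0 0 -25 0 0 0 -1; 0 0 0 0 0 0 -1"

```text
time: 31.7
eef_pos: [0.6275, -0.1094, 0.0921]
tcp_rot: [0.709, 0.705, 0.002, 0.002]
contact_force: [-2.5, 0.3, -10.1]
opening: 0.69
```

Run:
```python
from fit import *
go([.632,-.101,.0345],down(0)); print(get_state()["opening"])
c=read_camera("wrist");cv2.imwrite("pics/w36.png",c["pixels"])
```

```text
at [ 0.6275 -0.1094  0.0921] shift [  4.5   8.4 -57.6] rot [0.  0.3 0.4] rows>= 1.6 q [-0.33  0.34  1.77  0.    1.02 -0.33] F [ -2.5   0.3 -10.1]
0.6898619971824013
```

View pics/w36.png

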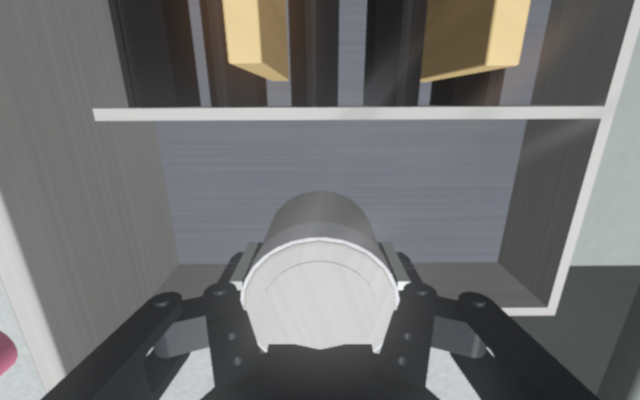

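Request:
jog_arm --targets "3 7 -12 0 0.3 0.4 -1; 0 0 -15 0 0 0 -1; 0 0 -12 0 0 0 -1; 0 0 -8 0 0 0 -1; 0 0 0 0 0 0 -1"

```text
time: 32.17
eef_pos: [0.6372, -0.1058, 0.0547]
tcp_rot: [0.708, 0.706, 0.004, 0.008]
contact_force: [0.3, -0.3, -8.4]
opening: 0.689
```

Run:
```python
from fit import *
go([.632,-.101,.0345],down(0)); print(get_state()["opening"])
```

```text
at [ 0.6372 -0.1058  0.0547] shift [ -5.2   4.8 -20.2] rot [0.3 0.9 0.1] rows>= 0.6 q [-0.32  0.41  1.77 -0.    0.95 -0.32] F [ 0.3 -0.3 -8.4]
0.6888685221714602
```

Request:
jog_arm --targets "-3 4 -8 0.3 0.9 0 -1; 0 0 -7 0 0.2 0 -1; 0 0 -5 0 0.2 0 -1; 0 0 0 0 0 0 -1"

```text
time: 32.5
eef_pos: [0.6362, -0.1018, 0.036]
tcp_rot: [0.708, 0.706, -0.002, -0.001]
contact_force: [-0.7, -0.1, -8.0]
opening: 0.686
```

Run:
```python
from fit import *
go([.632,-.101,.0345],down(0)); print(get_state()["opening"])
```

```text
at [ 0.6362 -0.1018  0.036 ] shift [-4.2  0.8 -1.5] rot [ 0.1 -0.2  0.1] rows>= 0.1 q [-0.31  0.44  1.77 -0.    0.94 -0.31] F [-0.7 -0.1 -8. ]
0.6862072220798505
```

Request:
jog_arm --targets "0 0 -3 0 0 0 -1; 0 0 -2 0 0 0 -1; 0 0 -1 0 0 0 -1"

```text
time: 32.75
eef_pos: [0.6392, -0.1021, 0.0349]
tcp_rot: [0.708, 0.706, -0.001, 0.001]
contact_force: [-1.0, -0.1, -6.1]
opening: 0.69
```

Request:
jog_arm --targets "0 0 -2 0 0 0 -1; 0 0 -2 0 0 0 -1; 0 0 0 0 0 0 -1"

```text
time: 33.0
eef_pos: [0.6417, -0.1023, 0.0351]
tcp_rot: [0.708, 0.706, 0.001, 0.003]
contact_force: [-0.7, 0.2, -9.1]
opening: 0.691
```

Request:
jog_arm --targets "-5 0 -5 0 0.5 0 -1; -2 0 -5 0 0 0 -1; 0 0 0 0 0 0 -1"

```text
time: 33.25
eef_pos: [0.6439, -0.1026, 0.0363]
tcp_rot: [0.708, 0.706, 0.005, 0.008]
contact_force: [-0.8, 0.2, -8.9]
opening: 0.688
```

Run:
```python
from fit import *
go([.635,-.101,.0345],down(0)); print(get_state()["opening"])
c=read_camera("wrist");cv2.imwrite("pics/w37.png",c["pixels"])
c=read_camera("scene");cv2.imwrite("pics/s37.png",cv2.resize(c["pixels"][130:300,220:420],None,fx=4,fy=3.5,interpolation=2))
```

```text
at [ 0.6439 -0.1026  0.0363] shift [-8.9  1.6 -1.8] rot [0.3 1.  0.2] rows>= 0.3 q [-0.31  0.44  1.76  0.    0.92 -0.31] F [-0.8  0.2 -8.9]
0.6876309165905012
```

View pics/w37.png

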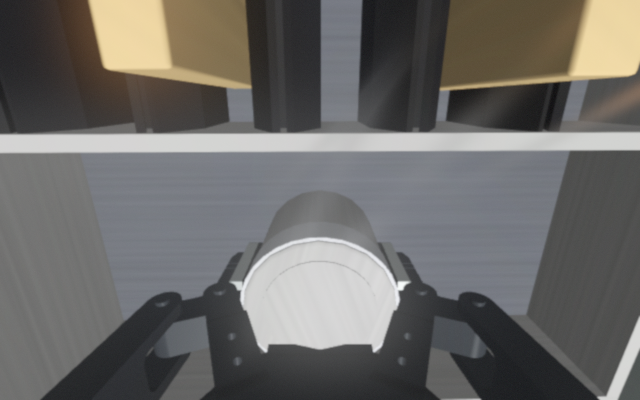

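View pics/s37.png

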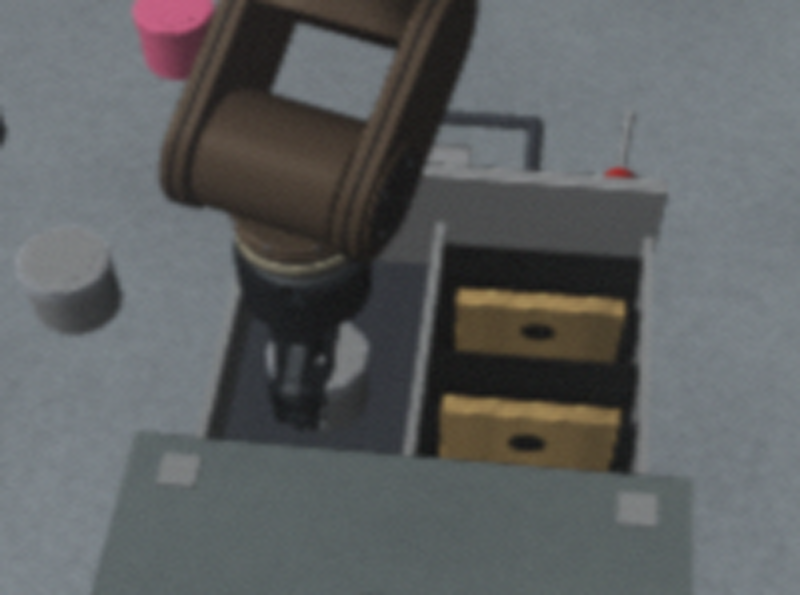

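Request:
jog_arm --targets "-12 1 -8 0.3 2 0 -1; -4 0 -5 0 0.5 0 -1"

```text
time: 33.52
eef_pos: [0.6376, -0.1028, 0.0347]
tcp_rot: [0.709, 0.705, -0.003, -0.001]
contact_force: [-2.7, 7.5, 9.3]
opening: 0.688
```

Request:
jog_arm --targets "0 0 0 0 0 0 0.8; 0 0 0 0 0 0 0.8; 0 0 0 0 0 0 0.8; 0 0 0 0 0 0 0.8; -1 0 20 0 0 0 0.8; -1 0 30 0 0 0 0.8; -1 0 30 0 0 0 0.8; 0 0 35 0 0 0 0.8; 0 0 35 0 0 0 0.8"

```text
time: 34.27
eef_pos: [0.6259, -0.1034, 0.1745]
tcp_rot: [0.709, 0.705, -0.01, -0.011]
contact_force: [0.4, -0.5, 0.9]
opening: 0.898
```

Run:
```python
from fit import *
go([.46,-.03,.2],down(90))
c=read_camera("wrist");cv2.imwrite("pics/w38.png",c["pixels"])
```

```text
at [ 0.6259 -0.1034  0.1745] shift [-165.9   73.4   25.5] rot [ 1.2 -1.4 90.4] rows>= 15.1 q [-0.32  0.26  1.71 -0.01  1.19 -0.31] F [ 0.4 -0.5  0.9]
```

View pics/w38.png

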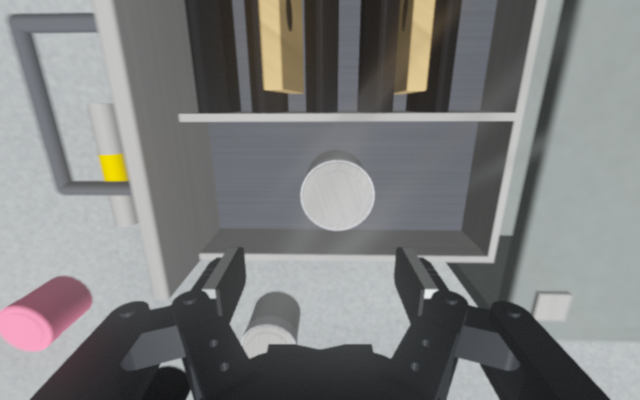

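Request:
jog_arm --targets "-13 7 10 0 0 7 -1; -13 7 10 0 0 7 -1; -13 7 5 0 0 7 -1; -13 7 5 0 0 7 -1; -13 7 0 0 0 7 -1; -13 7 0 0 0 7 -1; -13 7 0 0 0 7 -1; -13 7 0 0 0 7 -1; -13 7 0 0 0 7 -1; -13 7 0 0 0 7 -1"

```text
time: 35.15
eef_pos: [0.4966, -0.0371, 0.2138]
tcp_rot: [0.162, 0.987, -0.006, 0.002]
contact_force: [-0.1, -0.0, 1.2]
opening: 0.0
```

Run:
```python
from fit import *
go([.475,-.031,.17],down(90))
```

```text
at [ 0.4966 -0.0371  0.2138] shift [-21.6   6.1 -43.8] rot [ 0.7  0.2 18.7] rows>= 3.1 q [-0.27 -0.1   2.02 -0.01  1.21 -1.51] F [-0.1 -0.   1.2]
```

Request:
jog_arm --targets "-6 2 -5 0.2 0 6.2 -1; -7 2 -10 0.2 0 6.2 -1; -7 2 -15 0.2 0 6.2 -1; 0 0 -10 0 0 0 -1; 0 0 0 0 0 0 -1"

```text
time: 35.57
eef_pos: [0.4721, -0.0301, 0.1693]
tcp_rot: [-0.008, 1.0, -0.001, 0.001]
contact_force: [-0.5, -0.8, 0.1]
opening: -0.001
```

Run:
```python
from fit import *
go([.475,-.031,.17],down(90))
c=read_camera("wrist");cv2.imwrite("pics/w39.png",c["pixels"])
```

```text
at [ 0.4721 -0.0301  0.1693] shift [ 2.9 -0.9  0.7] rot [ 0.1  0.1 -0.9] rows>= 0.1 q [-0.28 -0.11  2.12 -0.    1.13 -1.86] F [-0.5 -0.8  0.1]
```

View pics/w39.png

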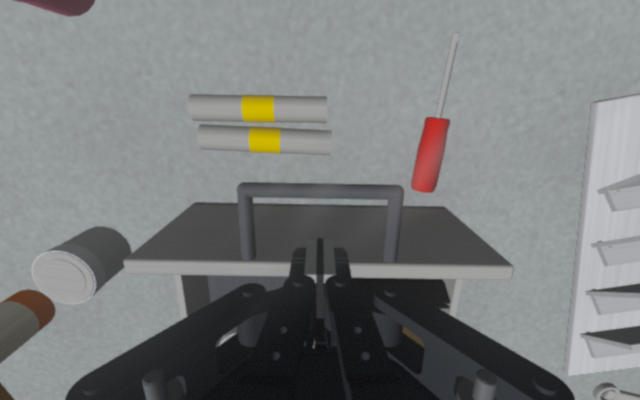

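Run:
```python
from fit import *
c=read_camera("wrist");print("bar",onz(c,[320,191],.127),"lip front top",onz(c,[320,263],.134))
```

```text
bar [ 0.45076329 -0.02999373  0.127     ] lip front top [ 0.50124186 -0.02917739  0.134     ]
```

Request:
jog_arm --targets "5 0 -15 0 0.3 -0.5 -1; -1 0 -15 0 0.5 0 -1; -1 0 -15 0 0.5 0 -1; 0 0 0 0 0 0 -1"

```text
time: 36.0
eef_pos: [0.48, -0.0318, 0.1272]
tcp_rot: [-0.001, 1.0, -0.002, -0.006]
contact_force: [-0.4, -0.4, -1.4]
opening: 0.001
```

Run:
```python
from fit import *
go([.478,-.031,.112],down(90))
```

```text
at [ 0.48   -0.0318  0.1272] shift [ -2.    0.8 -15.2] rot [ 0.3 -0.7 -0.1] rows>= 0.4 q [-0.27 -0.02  2.12 -0.01  1.05 -1.84] F [-0.4 -0.4 -1.4]
```

Request:
jog_arm --targets "-2 0 -13 0 0 0 -1; 0 0 -4 0 0 0 -1; 4 0 0 0 0 0 -1; 6 0 0 0 0 0 -1; 8 0 0 0 0 0 -1; 10 0 0 0 0 0 -1; 10 0 0 0 0 0 -1"

```text
time: 36.58
eef_pos: [0.5159, -0.0319, 0.1091]
tcp_rot: [-0.0, 1.0, -0.002, -0.011]
contact_force: [-2.5, -0.4, -0.5]
opening: -0.003
```

Run:
```python
from fit import *
go([.73,-.031,.112],down(90))
```

```text
at [ 0.5159 -0.0319  0.1091] shift [214.1   0.9   2.9] rot [ 0.3 -1.3 -0. ] rows>= 5.9 q [-0.25  0.09  2.05 -0.01  1.03 -1.82] F [-2.5 -0.4 -0.5]
```

Pushing at about −2.5 N. I'll continue.

Request:
jog_arm --targets "11 0 0 0 -0.3 0 -1; 12 0 0 0 -0.3 0 -1; 12 0 0 0 0 0 -1; 12 0 0 0 0 0 -1; 12 0 0 0 0 0 -1; 12 0 0 0 0 0 -1; 12 0 0 0 0 0 -1; 12 0 0 0 0 0 -1; 12 0 0 0 0 0 -1"

```text
time: 37.33
eef_pos: [0.6352, -0.0322, 0.109]
tcp_rot: [-0.0, 1.0, -0.003, -0.006]
contact_force: [-2.2, -0.5, -1.0]
opening: -0.001
```

Run:
```python
from fit import *
go([.735,-.031,.112],down(90))
c=read_camera("scene");cv2.imwrite("pics/s40.png",cv2.resize(c["pixels"][130:300,220:420],None,fx=4,fy=3.5,interpolation=2))
```

```text
at [ 0.6352 -0.0322  0.109 ] shift [99.8  1.2  3. ] rot [ 0.3 -0.7 -0. ] rows>= 2.8 q [-0.21  0.33  1.76 -0.01  1.06 -1.77] F [-2.2 -0.5 -1. ]
```

View pics/s40.png

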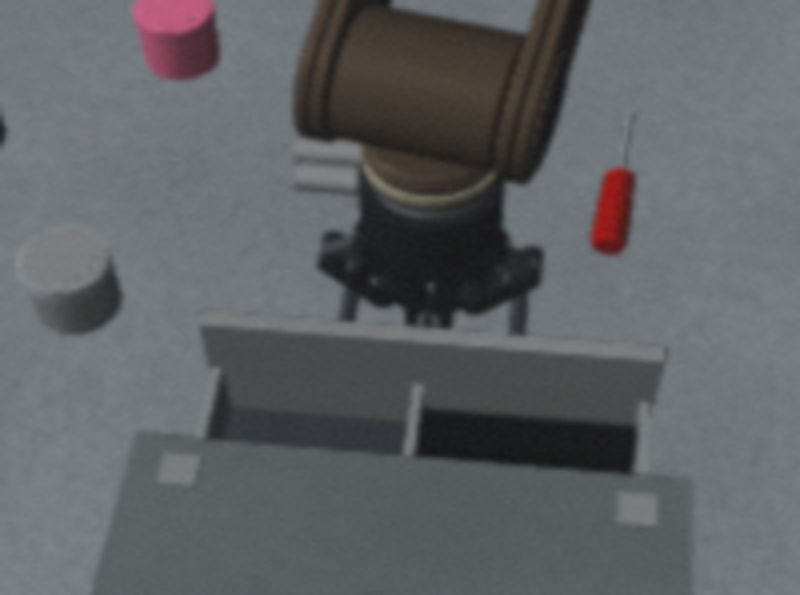

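Request:
jog_arm --targets "11 0 0 0 0 0 -1; 12 0 0 0 0 0 -1; 12 0 0 0 0 0 -1; 10 0 0 0 0 0 -1; 0 0 0 0 -6 0 -1; 0 0 0 0 -6 0 -1; 0 0 0 0 -5 0 -1; 0 0 0 0 0 0 -1"

```text
time: 38.05
eef_pos: [0.6954, -0.0324, 0.1102]
tcp_rot: [0.0, 0.988, -0.003, 0.156]
contact_force: [0.4, -0.1, -0.4]
opening: -0.0
```

Run:
```python
from fit import *
go([.735,-.031,.112],down(90))
c=read_camera("wrist");cv2.imwrite("pics/w41.png",c["pixels"])
print(onz(c,[320,255],.134))
```

```text
at [ 0.6954 -0.0324  0.1102] shift [39.6  1.4  1.8] rot [ 0.4 17.9  0.1] rows>= 3.0 q [-0.21  0.3   1.81  0.09  0.72 -1.84] F [ 0.4 -0.1 -0.4]
[ 0.6725085  -0.03172524  0.134     ]
```

View pics/w41.png

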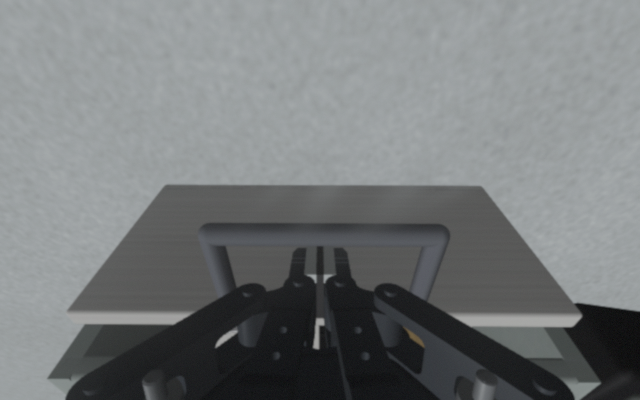

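Request:
jog_arm --targets "9 0 0 0 0 0 -1; 9 0 0 0 0 0 -1; 9 0 0 0 0 0 -1; 8 0 0 0 0 0 -1"

```text
time: 38.43
eef_pos: [0.7346, -0.0327, 0.1122]
tcp_rot: [0.0, 0.989, -0.003, 0.151]
contact_force: [-2.1, -0.1, 1.4]
opening: 0.001
```

Run:
```python
from fit import *
go([.74,-.031,.112],down(90))
c=read_camera("top");cv2.imwrite("pics/t42.png",cv2.resize(c["pixels"][90:180,230:400],None,fx=4.5,fy=4.5))
```

```text
at [ 0.7346 -0.0327  0.1122] shift [ 5.4  1.7 -0.2] rot [ 0.4 17.4  0. ] rows>= 2.9 q [-0.2   0.38  1.7   0.08  0.76 -1.82] F [-2.1 -0.1  1.4]
```

View pics/t42.png

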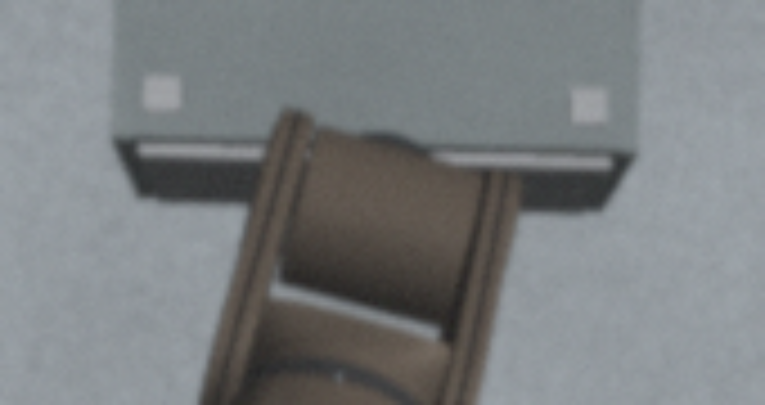

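Request:
jog_arm --targets "5 0 0 0 0 0 -1; 5 0 0 0 0 0 -1"

```text
time: 38.65
eef_pos: [0.7401, -0.0327, 0.1128]
tcp_rot: [-0.002, 0.991, -0.003, 0.137]
contact_force: [-42.7, -2.9, 29.3]
opening: -0.001
```

Request:
jog_arm --targets "-6 0 0 0 0 0 -1; -8 0 0 0 0 0 -1; 0 0 0 0 0 0 -1"

```text
time: 38.9
eef_pos: [0.7288, -0.0334, 0.1162]
tcp_rot: [-0.002, 0.99, -0.003, 0.138]
contact_force: [-0.2, -0.4, -0.3]
opening: 0.004
```

Run:
```python
from fit import *
go([.74,-.031,.112],down(90))
c=read_camera("top");cv2.imwrite("pics/t43.png",cv2.resize(c["pixels"][90:180,230:400],None,fx=4.5,fy=4.5))
c=read_camera("wrist");cv2.imwrite("pics/w43.png",c["pixels"])
```

```text
at [ 0.7288 -0.0334  0.1162] shift [11.2  2.4 -4.2] rot [ 0.4 15.9 -0.2] rows>= 2.6 q [-0.2   0.38  1.7   0.07  0.79 -1.82] F [-0.2 -0.4 -0.3]
```

View pics/t43.png

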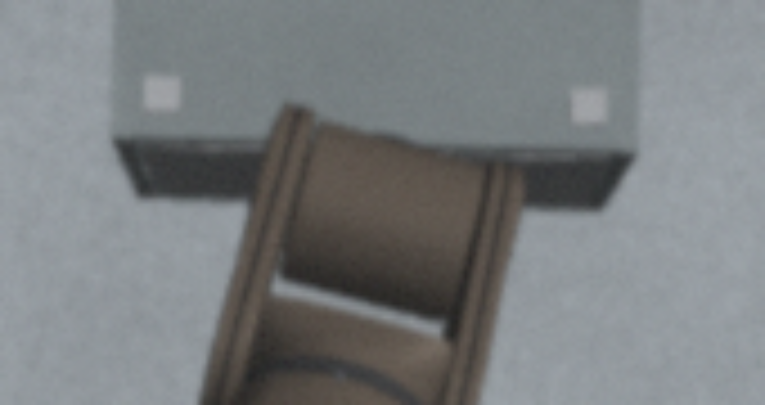

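View pics/w43.png

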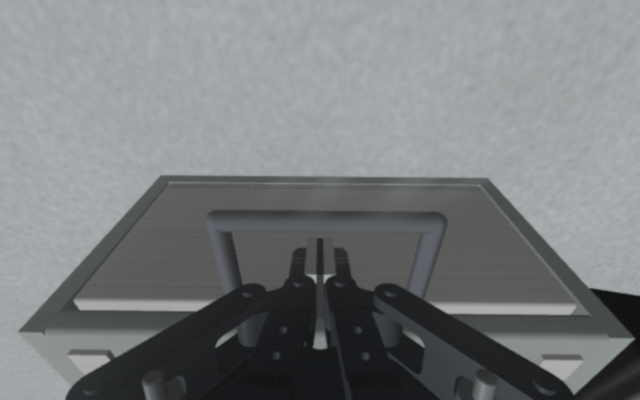

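Request:
jog_arm --targets "-3 0 2 0 5 0 -1; 0 0 10 0 3 0 -1; 0 0 15 0 0 0 -1; 0 0 25 0 0 0 -1; -5 0 35 0 0 0 -1; -15 0 35 0 0 0 -1; -30 0 15 0 0 0 -1; -35 0 0 0 0 0 -1; -35 0 0 0 0 0 -1; -35 0 0 0 0 0 -1"

```text
time: 39.83
eef_pos: [0.5753, -0.0336, 0.2569]
tcp_rot: [-0.002, 0.997, -0.004, 0.071]
contact_force: [-0.1, -0.2, 1.4]
opening: 0.003
```

Run:
```python
from fit import *
go([.5,-.031,.25],down(90))
c=read_camera("wrist");cv2.imwrite("pics/w44.png",c["pixels"])
t=read_camera("top");cv2.imwrite("pics/t44.png",t["pixels"])
s=read_camera("scene");cv2.imwrite("pics/s44.png",s["pixels"])
for n,cc in (("w",c),("t",t),("s",s)):print(n,[(np.round(r["uv"],1).tolist(),round(r["p"],2),onz(cc,r["uv"],.127).round(4).tolist()) for r in mark_of("tray_handle",cc)])
```

```text
at [ 0.5753 -0.0336  0.2569] shift [-75.3   2.6  -6.9] rot [ 0.4  8.2 -0.3] rows>= 2.1 q [-0.25 -0.03  1.88  0.03  1.15 -1.83] F [-0.1 -0.2  1.4]
w []
t [([311.0, 141.1], 0.7, [0.7018, -0.0272, 0.127]), ([398.1, 201.3], 0.47, [0.5507, -0.2544, 0.127])]
s [([325.3, 246.2], 0.78, [0.7025, -0.0284, 0.127])]
```

View pics/w44.png

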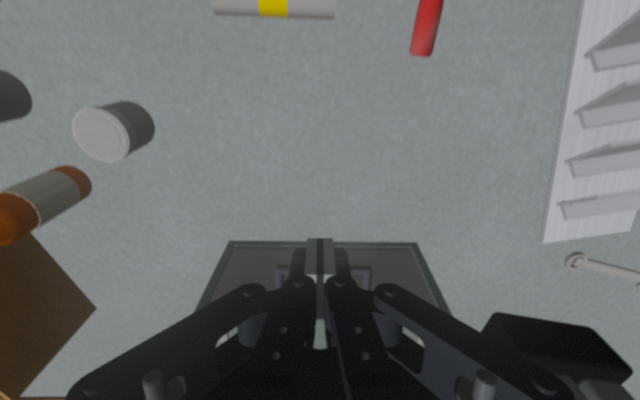

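View pics/t44.png

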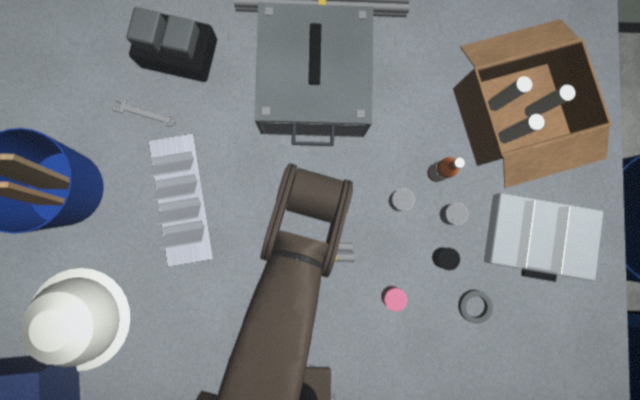

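View pics/s44.png

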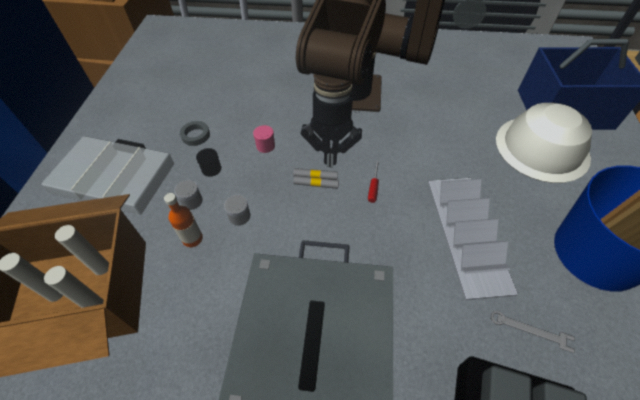

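Run:
```python
from fit import *
t=read_camera("top");p=t["pixels"][100:160,280:345]
cv2.imwrite("pics/t45.png",cv2.resize(p,None,fx=10,fy=10,interpolation=2))
g=p[:,:,1].astype(float);print(np.round(g[20:60,24:40].mean(1),0))
```

```text
[125. 109.  88.  87.  77.  62.  57.  56.  56.  56.  57.  57.  56.  59.
  72. 104. 136. 149. 152. 152. 147. 127. 100.  82.  78.  99. 132. 150.
 153. 154. 154. 152. 151. 150. 151. 153. 153. 154. 154. 153.]
```

View pics/t45.png

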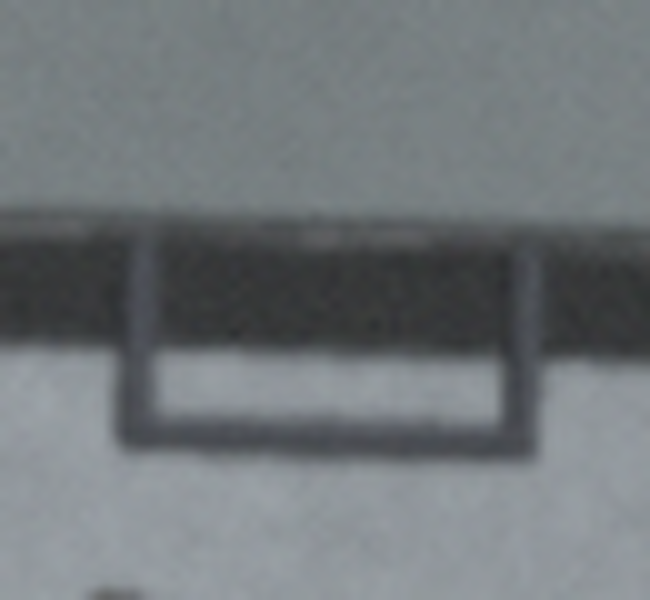

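The tray reads within a few mm of home, but a sliver of lip still shows. I'll nudge the pull bar from the robot side to be certain.

Request:
jog_arm --targets "20 0 -25 0 4 0 -1; 20 0 -30 0 4 0 -1; 15 0 -30 0 0 0 -1; 10 0 -25 0 0 0 -1; 0 0 -15 0 0 0 -1; 0 0 0 0 0 0 -1"

```text
time: 40.68
eef_pos: [0.6543, -0.0346, 0.1295]
tcp_rot: [-0.003, 1.0, -0.005, 0.005]
contact_force: [0.1, 0.5, -0.3]
opening: 0.001
```

Run:
```python
from fit import *
go([.668,-.031,.113],down(90))
```

```text
at [ 0.6543 -0.0346  0.1295] shift [ 13.7   3.6 -16.5] rot [ 0.6  0.5 -0.3] rows>= 0.6 q [-0.2   0.33  1.71 -0.01  1.08 -1.78] F [ 0.1  0.5 -0.3]
```

Request:
jog_arm --targets "0 3 -14 0 1 0 -1; 5 0 -4 0 0 0 -1; 6 0 0 0 0 0 -1; 5 0 0 0 0 0 -1"

```text
time: 41.02
eef_pos: [0.6742, -0.0318, 0.1103]
tcp_rot: [-0.003, 1.0, -0.005, -0.005]
contact_force: [-0.4, -0.5, 0.3]
opening: -0.004
```

Request:
jog_arm --targets "5 0 0 0 0 0 -1; 4 0 0 0 0 0 -1"

```text
time: 41.18
eef_pos: [0.683, -0.0321, 0.112]
tcp_rot: [-0.003, 1.0, -0.005, -0.007]
contact_force: [-16.3, -0.3, 5.6]
opening: 0.001
```

Request:
jog_arm --targets "2 0 0 0 0 0 -1"

```text
time: 41.27
eef_pos: [0.6827, -0.0321, 0.1122]
tcp_rot: [-0.004, 1.0, -0.005, -0.012]
contact_force: [-8.0, 0.2, 1.3]
opening: 0.004
```

Request:
jog_arm --targets "-8 0 0 0 0 0 -1; -15 0 0 0 0 0 -1; -20 0 10 0 0 0 -1; -20 0 30 0 0 0 -1; -20 0 35 0 0 0 -1; -20 0 35 0 0 0 -1; -20 0 20 0 0 0 -1; 0 0 0 0 0 0 -1"

```text
time: 41.93
eef_pos: [0.5564, -0.0328, 0.2529]
tcp_rot: [-0.003, 1.0, -0.007, -0.005]
contact_force: [1.6, 0.2, -0.5]
opening: 0.001
```

Run:
```python
from fit import *
go([.5,-.031,.25],down(90))
t=read_camera("top");p=t["pixels"][100:160,280:345]
g=p[:,:,1].astype(float);print(np.round(g[20:50,24:40].mean(1),0))
c=read_camera("wrist");cv2.imwrite("pics/w46.png",c["pixels"])
s=read_camera("scene");cv2.imwrite("pics/s46.png",cv2.resize(s["pixels"][120:280,150:430],None,fx=2.8,fy=2.8,interpolation=2))
cv2.imwrite("pics/t46.png",t["pixels"])
for cc in (t,s):print([(np.round(r["uv"],1).tolist(),round(r["p"],2),onz(cc,r["uv"],.127).round(4).tolist()) for r in mark_of("tray_handle",cc)])
```

```text
at [ 0.5564 -0.0328  0.2529] shift [-56.4   1.8  -2.9] rot [ 0.7 -0.5 -0.4] rows>= 1.6 q [-0.23  0.02  1.84 -0.02  1.29 -1.81] F [ 1.6  0.2 -0.5]
[125. 109.  89.  87.  77.  62.  56.  56.  56.  56.  57.  56.  56.  59.
  71. 105. 136. 150. 152. 153. 148. 128. 101.  84.  78.  99. 133. 150.
 154. 154.]
[([311.3, 142.3], 0.95, [0.6987, -0.0281, 0.127])]
[([325.6, 241.9], 0.82, [0.6914, -0.0288, 0.127])]
```

View pics/w46.png

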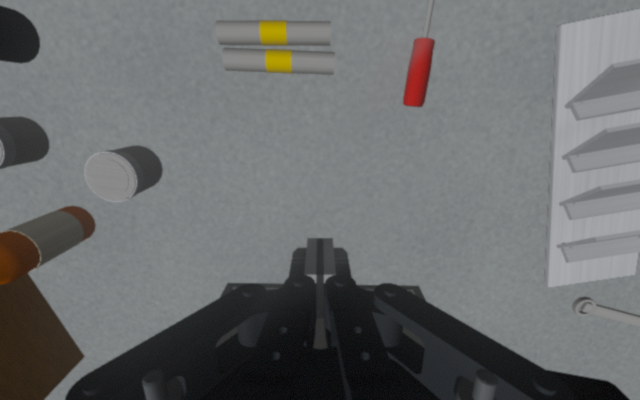

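View pics/s46.png

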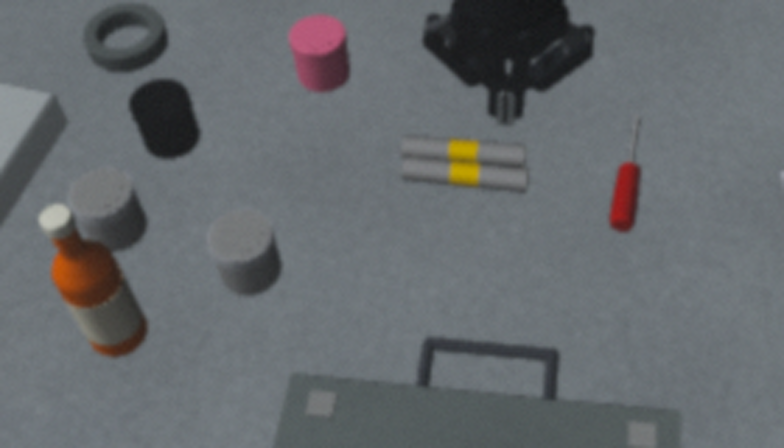

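```bash
python3 -c "
from plant import *
print(sign_off())"
```

```text
the job is handed in; nothing more can be done
None
```

I handed the job in at about 42 s of the 210 s. `sign_off` gives no verdict, so these are my own checks.

**What I did**
- **Tray:** pulled out by the bar until it stopped, with about 22 N on the wrist.
- **Pads:** only two were present. They stand in slots 4 and 2.
- **Tins:** I lifted two. The first read about 1.6 N, so it was empty and I set it back down. The second read about 8.6 N, so it was the loaded one and now stands in the bay. I never lifted the third; it is empty by elimination.
- **Closing:** I pushed the tray home, first on the front panel and then on the bar, and moved the arm clear.

**Last checks**
- **Before closing:** both pads and the tin stood upright in the tray. By then the tray had crept in about 10–15 mm from its stop, well within the 200 mm needed.
- **Tray:** on the second push the bar resisted with 16 N and its image row did not change, so I take the tray to be home.
- **Surroundings:** both empty tins stand on the table, and the bystanders look where they were.

**Doubts**
- **Contents after closing:** I could not see inside the shut tray to recheck the pads and tin.
- **Tray position:** the bar position differed by up to about 7–8 mm between cameras, so the fully home reading rests mostly on the hard stop.
- **Push force:** the first push briefly read 42.7 N at the wrist, through the fingertips. The 40 N limit applies to the arm and gripper body, and I cannot tell from the readings whether either touched anything.

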